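# Tare the hanging pan, scrape the stone chips into it and weigh them

### The job

Weigh the stone chips on the sorting tray. First tare: hang the empty pan by the kink of its handle in the seat of the balance's hook, let go and leave it hanging still for a couple of seconds; then stand it on the bench just under the tray's open lip, scrape every chip over the lip into it with the scraper block, and hang the loaded pan in the hook again the same way, to stay, with the scraper back in its white dish, standing on its block. Never touch a chip on the tray with the gripper (one that falls on the bench may be picked up and put in the pan standing there), and leave the jar, beaker and bottle alone.

Things in the scene. Friction and masses are not known exactly. Their poses are not given: they have to be found in the camera images.
- tray: Fixed stainless sorting tray, open at one end (the lip). Origin on the bench plumb below the lip's middle; its +y points out of the lip (chips are pushed that way), x along the lip. Flat floor, upper face at z 100 mm, 5 mm thick, inside x -75 to 75, y -260 to 0; walls 18 mm high on both sides and the closed end, none at the lip. Below the floor, y -85 to 0 is clear; two sheet cheeks behind.
- lip (a point): Middle of the tray's lip edge, on the floor's upper face, 100 mm above the bench. Axes as the tray. The chips start 45 to 160 mm before the lip.
- pan: Loose aluminium weighing pan, open box 180 (its x) x 110 mm (y), rim at z 65 mm, wall 3 mm, about 0.32 kg; the same turned half round. Origin: centre of the underside. Rigid upright handle of 7 mm wire over its middle in the x-z plane: from the short ends (x +-91.5, z 80) sloping in to x +-52, then straight and level, wire centre at z 155, with an 11 mm upward kink at x -14 to 14.
- kink (a point): Underside of the handle's kink, 162.5 mm above the pan's underside, over its middle: the point that rests in the hook.
- balance: Fixed hook balance: foot 170 x 170 x 16 mm, column and display head 120 mm wide (top at z 263 mm, front face 18 mm before the origin), steel hook of 8 mm round bar. Origin on the bench in the column's axis; the hook points to its own -x. The bar runs out at z 213 mm, dips to a seat 18 mm long, 108 mm out, and turns up to a tip 137 mm out, top at z 237 mm.
- hook_seat (a point): Top of the hook's bar at the middle of the seat, 207 mm above the bench: the kink rests here. Axes as the balance (the hook points to -x).
- hook_tip (a point): Upper end of the hook's upturned tip, 237 mm above the bench.
- dish: Fixed shallow white dish, the scraper's rest, 170 mm (its x) by 95 mm (its y), rim 16 mm high, wall and floor 4 mm thick. Origin: centre of the underside.
- scraper: Loose scraper block: white plastic block 100 mm (its x) by 40 mm (y) by 28 mm high, with a wooden grip rib on top, 80 mm long (x), 22 mm thick (y), z 28 to 68 mm. Origin: centre of the underside; z up when it stands on its block. Its long sides (+-y) push. 0.15 kg. Starts in the dish.
- jar: Loose brown glass jar, 68 mm across, 100 mm high, a bystander. Origin: centre of the underside.
- beaker: Loose glass beaker, 72 mm across, 95 mm high, a bystander. Origin: centre of the underside.
- flask: Loose white plastic bottle, 60 mm across, 130 mm high, a bystander. Origin: centre of the underside.
- chip1: Loose dark stone chip, many-sided, 42 mm across, 17 mm high, about 45 g; lies on the tray's floor at the start, or is absent. Origin: centre of its wide underside.
- chip2: Loose dark stone chip, many-sided, 38 mm across, 19 mm high, about 45 g; lies on the tray's floor at the start, or is absent. Origin: centre of its wide underside.
- chip3: Loose dark stone chip, many-sided, 44 mm across, 16 mm high, about 45 g; lies on the tray's floor at the start, or is absent. Origin: centre of its wide underside.
- chip4: Loose dark stone chip, many-sided, 42 mm across, 17 mm high, about 45 g; lies on the tray's floor at the start, or is absent. Origin: centre of its wide underside.
- chip5: Loose dark stone chip, many-sided, 38 mm across, 19 mm high, about 45 g; lies on the tray's floor at the start, or is absent. Origin: centre of its wide underside.
- chip6: Loose dark stone chip, many-sided, 44 mm across, 16 mm high, about 45 g; lies on the tray's floor at the start, or is absent. Origin: centre of its wide underside.

How it is judged:
By the outcome, as a careful person would: the job done as asked, in the order asked, and still so for the second after the job is handed in, with the robot touching nothing.
Of chip1, chip2, chip3, chip4, chip5, chip6 only 3 to 6 are there at a start; the rules pass over those that are not, and their reading is None.
At some moment in a run one of scraper, pan may be knocked a few centimetres aside while the robot is not near it.
Once in a run the grip may slacken for a moment while it holds something.
It also fails if it takes over 210 s, if anything falls off the work surface, if the arm or the gripper's body presses on something with over 40 N, if the wrist force passes 120 N, or if a joint passes its speed limit or range.

### The arm

A 6-joint arm with a two-finger parallel gripper is mounted at the origin on the work surface. World frame = base frame: x ahead of the robot, y to its left, z up, the work surface at z = 0. Lengths are in m, angles in rad, forces in N, time in s.
With the tool pointing down it reaches from about 0.275 to 0.725 m from the base axis. Payload 5.6 kg.
Tool frame: the origin (TCP) lies at the very end of the fingers, on their centre line; the grasp point (between the pads) lies 19 mm behind it; z points along the fingers, x is the direction in which the jaws open and shut, and the axes are right-handed (so a half turn about z gives the same grasp; the last joint's range is limited). The gripper opens to 85 mm and grips with 20 to 120 N. Pads are 22 mm wide; open, the fingers measure 114 mm over their backs; the gripper's body (76 mm by 85 mm) begins 54 mm behind the grasp point. The pads swing forward as they close: fully open they stand 13 mm farther back than shut.
Start: joints at [-0.986, 0.255, 0.108, 0, -1.424, -0.285], TCP at [0.162, -0.525, 0.231] pointing down, gripper open.
Joint ranges: [-2.95, 2.95], [-1.21, 1.97], [-1.09, 1.5], [-2.87, 1.71], [-2.94, -0.07], [-3.05, 3.05]. Speed limits (rad/s): [2.57, 2.57, 3.14, 3.14, 3.14, 3.14].

### API

Orientations are given as a rotation vector (axis times angle).
In Python, from rig import readout, imaging, r gives the robot as it stands.
- The arm moves only by the tool servo_tool, never from a script. Its argument "increments" is a list of rows, each an object of numbers: "claw": the closure, from 0 (fully open) to 1 (shut); "x", "y", "z": the shift along the tool's x, y, z in units of 30 mm (1.0 is 30 mm); "turn": the turn about the tool's z in degrees. In form: [{"claw": .., "x": .., "y": .., "z": .., "turn": ..}, ...]. A call has 1 to 10 rows; each row shifts and turns the commanded pose from where the row before left it, along the tool's axes as they then stand; what a row does not reach is not made up. A row lasts 1/8 s, in which the tool goes at most 62.5 mm and 10.7 degrees, less where a joint would pass 70% of its speed; a pose out of reach is approached as far as the arm can. A call is refused whole if a number of a shift passes 1 or a number of a turn 10.7, either way. A call with a gripper value outside its range is refused whole. The fingers move at their own pace and stop on an object; the grip force is fixed at half the most. Time passes only in rows, so rows that do not move let the fingers close. It gives the time, the measured TCP pose, the force and the opening at its end, in the units of the state.
- readout.get_state(): the state, without advancing time (a new reading comes with each control period).
- imaging.get_image(name): name is "scene" or "top"; returns the picture (480x640x3 uint8, red, green, blue); there is no depth.
- imaging.camera_params(name): a dict with "mtx" (3x3 intrinsics, pixels), "world_from_camera" (4x4, takes a point from camera to world coordinates). Camera axes: x right, y down, z forward; pixel columns grow to the right and rows downward; lengths in m; the calibration is good to about 2 mm. A picture is of the moment at which its call begins. camera_params takes no time and is no camera call.
- r.job_done(): hands the job in, once; it reports no verdict.
The state is a dict: "clock": time; "joint_pos": joint angles; "joint_vel": joint speeds; "joint_torque": joint torques, N m; "tool_pos": TCP position; "tcp_rot": TCP orientation; "ft_force": force on the tool from outside, world axes, zero at the start; "ft_torque": the same for the moment, N m; "grip_width": finger opening in m.
Only numpy, scipy, OpenCV 4.12 (cv2) and the standard library are available. Lean on these libraries where they do the work, as an engineer would, in place of code of your own. Each camera call takes 0.05 s, during which the arm holds its last target. There are 200 camera calls.

## Working session

There is one attempt and no reset: what is moved stays moved. The work goes in short steps, Python scripts to look and compute and a tool call to move; the robot and the scene stay as the last step left them, time stands still between calls to the robot, and variables do not carry over. Pictures are saved under pics/ and viewed, about 12 in all and at most 16, crops included, and the job is handed in when it is done.

Besides the shell and the picture viewer there is one more tool, called as name(argument=value, ...), one argument or row to a line, values as JSON. servo_tool: Moves the arm, as the interface text tells. Its arguments: {"type":"object","properties":{"increments":{"type":"array"}},"required":["increments"]}

```bash
ls; mkdir -p pics; python3 - <<'E'
from rig import readout, imaging, r
import cv2
for n in ("scene","top"):
    im=imaging.get_image(n); cv2.imwrite(f"pics/{n}0.png",im[:,:,::-1])
    p=imaging.camera_params(n); print(n,p["mtx"].round(1).tolist(),p["world_from_camera"].round(4).tolist())
print(readout.get_state())
E
```

```text
pics
scene [[531.8, 0.0, 322.2], [0.0, 531.8, 242.7], [0.0, 0.0, 1.0]] [[0.8797, 0.326, -0.3461, 0.9661], [0.4755, -0.6104, 0.6335, -0.7816], [-0.0047, -0.7219, -0.692, 1.0027], [0.0, 0.0, 0.0, 1.0]]
top [[590.9, 0.0, 320.6], [0.0, 590.9, 242.7], [0.0, 0.0, 1.0]] [[0.0207, -0.9829, 0.1828, 0.2603], [-0.9997, -0.0221, -0.006, 0.013], [0.0099, -0.1827, -0.9831, 1.6384], [0.0, 0.0, 0.0, 1.0]]
{'clock': 0.1, 'joint_pos': array([-9.86392164e-01,  2.55693566e-01,  1.07110849e-01, -4.01810233e-04,
       -1.42388292e+00, -2.84617225e-01]), 'joint_vel': array([-0.00038205,  0.00027782,  0.00214614,  0.00055368,  0.0001934 ,
        0.00030622]), 'joint_torque': array([-3.37090984e-03, -3.87603092e+01,  2.38472843e+01,  5.37807763e+00,
       -3.86183878e-03, -1.91071956e-05]), 'tool_pos': array([ 0.1623473 , -0.52502997,  0.23047716]), 'tcp_rot': array([-1.86402348e+00, -2.52705946e+00, -1.48688461e-03]), 'ft_force': array([ 0.40937838, -0.26465686, -0.39806472]), 'ft_torque': array([-0.03007349, -0.02972361, -0.02176908]), 'grip_width': 0.08526954947493137}
```

View pics/scene0.png

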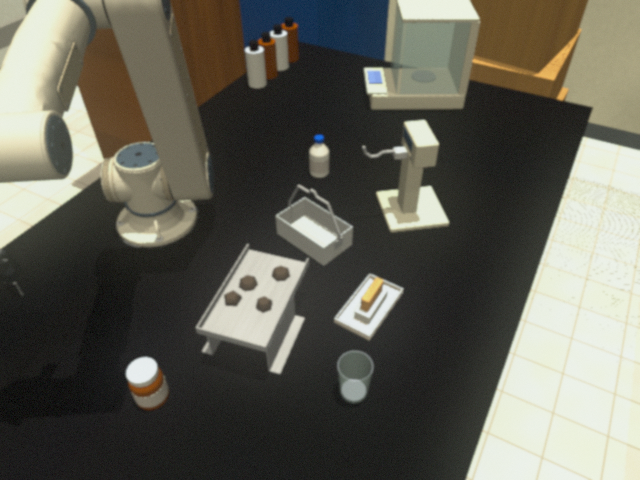

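View pics/top0.png

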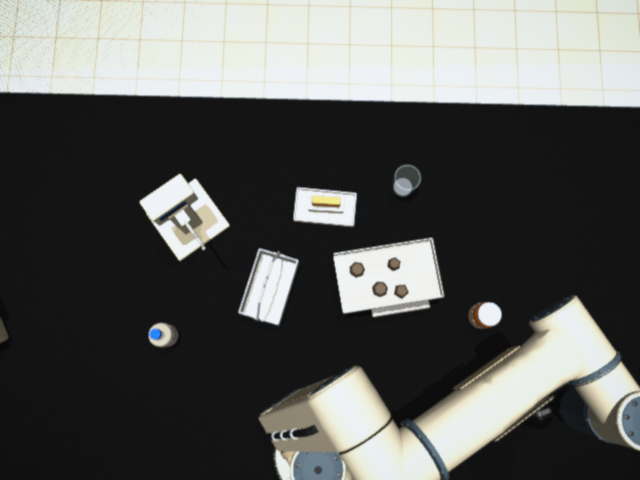

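The scene shows four chips on the tray, with the lip at the left in the top view. The pan is beside it at (270,287), the balance at (185,215), and the scraper in its dish at (325,205). I'll enlarge the top view to pick corners.

```bash
cat > h.py <<'E'
import numpy as np, cv2
from rig import readout, imaging, r
from scipy.spatial.transform import Rotation as R
P={n:imaging.camera_params(n) for n in ("scene","top")}
def px2w(n,u,v,z):
    p=P[n]; T=p["world_from_camera"]; d=T[:3,:3]@np.linalg.inv(p["mtx"])@[u,v,1]; o=T[:3,3]
    return (o+d*(z-o[2])/d[2])
def w2px(n,X):
    p=P[n]; T=p["world_from_camera"]; q=(np.atleast_2d(X)-T[:3,3])@T[:3,:3]; q=q@p["mtx"].T; return q[:,:2]/q[:,2:]
def snap(n,name,box=None,s=1):
    im=imaging.get_image(n)[:,:,::-1]; cv2.imwrite(f"pics/{name}_full.png",im)
    crop(f"pics/{name}_full.png",f"pics/{name}.png",box,s); return im
def crop(src,dst,box,s):
    im=cv2.imread(src)
    if box: im=im[box[1]:box[3],box[0]:box[2]]
    cv2.imwrite(dst,cv2.resize(im,None,fx=s,fy=s,interpolation=cv2.INTER_CUBIC))
def pose2d(O,yaw,pts):
    pts=np.atleast_2d(np.asarray(pts,float)); c,s=np.cos(yaw),np.sin(yaw)
    return np.c_[O[0]+c*pts[:,0]-s*pts[:,1],O[1]+s*pts[:,0]+c*pts[:,1],pts[:,2]]
def tool():
    s=readout.get_state(); return s["clock"],s["tool_pos"],R.from_rotvec(s["tcp_rot"]).as_matrix(),s
def go(X,jaw=None):
    """rows*units to reach TCP X (world); jaw = wanted world yaw of the jaw axis (deg)"""
    t,p,M,s=tool(); d=M.T@(np.array(X)-p)/0.03
    yaw=np.degrees(np.arctan2(M[1,0],M[0,0]))
    print("t %.2f tcp %s tilt %.3f jawyaw %.1f w %.4f F %s"%(t,p.round(4),M[2,2],yaw,s["grip_width"],s["ft_force"].round(1)))
    print("units (at present axes)",d.round(2))
    if jaw is not None: 
        dy=(jaw-yaw+90)%180-90; print("turn about tool z (tool z down => sign flipped) %.1f"%(-dy), "j6",s["joint_pos"][5])
E
python3 - <<'E'
from h import *
crop("pics/top0.png","pics/t1.png",(130,160,450,340),2.5)
crop("pics/scene0.png","pics/s1.png",(190,110,460,350),2.9)
E
```

```text
(no output)
```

View pics/t1.png

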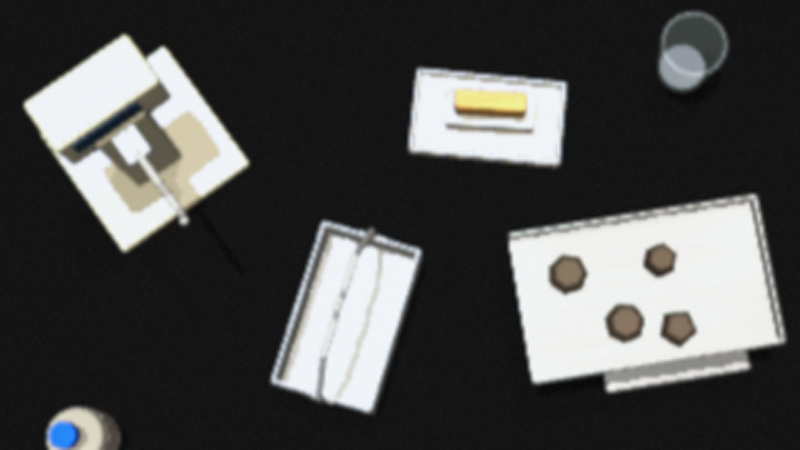

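View pics/s1.png

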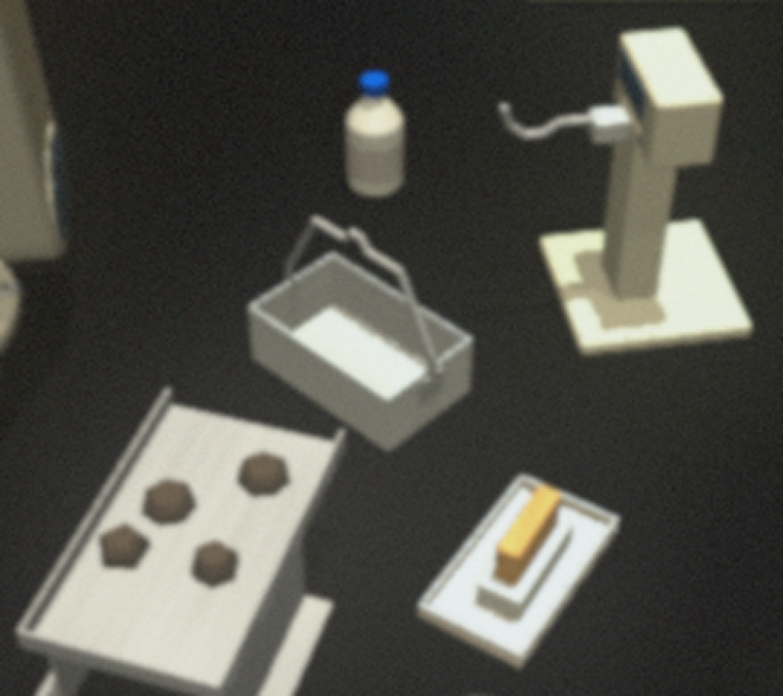

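Corners read: pan rim, tray wall tops, dish rim, rib top, balance foot and hook tip are all clear in both crops. Next I fit poses to both views.

```bash
cat > fit.py <<'E'
from h import *
from scipy.optimize import least_squares
def T(c): return [130+(c[0]+.5)/2.5-.5,160+(c[1]+.5)/2.5-.5]
def S(c): return [190+(c[0]+.5)/2.9-.5,110+(c[1]+.5)/2.9-.5]
def fit(name,x0,model,top,scene):
    """top/scene: list of (model idx, full-image pixel)"""
    m=np.array(model,float)
    def f(p):
        X=pose2d(p[:2],p[2],m); e=[]
        for n,l in(("top",top),("scene",scene)):
            if l: e.append((w2px(n,X[[i for i,_ in l]])-np.array([c for _,c in l])).ravel())
        return np.concatenate(e)
    s=least_squares(f,x0,loss="soft_l1"); print(name,s.x[:2].round(4),"yaw %.1f"%np.degrees(s.x[2]),"res",f(s.x).round(1)); return s.x
def box(a,b,z): return [(-a,-b,z),(a,-b,z),(a,b,z),(-a,b,z)]
E
python3 - <<'E'
from fit import *
def q(f,l): return [(i,f(c)) for i,c in l]
g=lambda u,v,z:px2w("top",*T((u,v)),z)
print("pan rough",[g(*c,.065).round(3) for c in((322,221),(421,248),(373,413),(272,382))])
# pan: long axis direction from (322,221)->(272,382)
a=g(322,221,.065);b=g(272,382,.065); yaw=np.arctan2(*(b-a)[[1,0]]); c=g(347,317,.065)
m=box(.09,.055,.065)+[(0,0,.166)]
# local frame x along a->b; left of it is +y
fit("pan",[*c[:2],yaw],m,q(T,[(0,(322,221)),(1,(272,382)),(2,(373,413)),(3,(421,248))]) if np.cross((b-a)[:2],(g(421,248,.065)-a)[:2])>0 else q(T,[(3,(322,221)),(2,(272,382)),(1,(373,413)),(0,(421,248))]),[])
def auto(name,top,scene,model,x0): return fit(name,x0,model,q(T,top),q(S,scene))
# tray: x along lip; +y out of lip
A=g(509,232,.118);B=g(533,383,.118);C=g(785,343,.118);D=g(756,195,.118)
o=(A+B)/2; d=o-(C+D)/2; print("tray lip mid",o.round(4),"ydir",np.degrees(np.arctan2(d[1],d[0])).round(1),"len",np.hypot(*d[:2]),"w",np.hypot(*(A-B)[:2]),np.hypot(*(C-D)[:2]))
ty=np.arctan2(d[1],d[0])-np.pi/2
L=A if np.dot((A-o)[:2],[np.cos(ty),np.sin(ty)])<0 else B
w=.077
m=[(-w,0,.118),(w,0,.118),(w,-.262,.118),(-w,-.262,.118)]
idx=[0,1,2,3] if L is A else [1,0,3,2]
fit("tray",[*o[:2],ty],m,[(i,T(c)) for i,c in zip(idx,[(509,232),(533,383),(785,343),(756,195)])],[])
# dish
K=[g(*c,.016) for c in((417,68),(567,81),(560,166),(409,152))]
cc=sum(K)/4; v=(K[1]+K[2]-K[0]-K[3]); print("dish",cc.round(4),"xdir",np.degrees(np.arctan2(v[1],v[0])).round(1))
K=[g(*c,.068) for c in((455,90),(526,92),(526,116),(455,112))]
cc=sum(K)/4; v=(K[1]+K[2]-K[0]-K[3]); print("scraper",cc.round(4),"xdir",np.degrees(np.arctan2(v[1],v[0])).round(1))
e=px2w("top",*T((447,124)),.032);f=px2w("top",*T((533,132)),.032);print("block edge",e.round(4),f.round(4),np.degrees(np.arctan2(*(f-e)[[1,0]])))
# balance
tip=g(184,219,.237); F=[g(*c,.016) for c in((165,45),(249,162),(125,252))]
bo=(F[0]+F[2])/2; d=tip-bo; print("bal foot ctr",bo.round(4),"tip",tip.round(4),"dir",np.degrees(np.arctan2(d[1],d[0])).round(1),np.hypot(*d[:2]))
e=F[2]-F[1];print("foot edge",np.degrees(np.arctan2(e[1],e[0])), "ft side",np.hypot(*e[:2]),np.hypot(*(F[1]-F[0])[:2]))
for n,c,z in(("kinktop",(337,299),.1695),):print(n,g(*c,z).round(4))
for c,z in(((504,105),.237),((538,133),.207)):print("scene bal",px2w("scene",*S(c),z).round(4))
print("chips",[g(*c,.117).round(3).tolist() for c in((567,273),(659,259),(624,322),(678,326))])
print("scene chips",[px2w("scene",*S(c),.115).round(3).tolist() for c in((263,472),(214,562),(168,499),(123,546))])
print("jar,flask",px2w("top",489,316,.1),px2w("top",156,335,.13))
E
```

```text
pan rough [array([0.534, 0.171, 0.065]), array([0.507, 0.063, 0.065]), array([0.33 , 0.109, 0.065]), array([0.36 , 0.217, 0.065])]
pan [0.4331 0.1398] yaw 165.3 res [ 0.2  0.1  0.3  0.1 -0.2 -0.8 -0.3  0.4]
tray lip mid [ 0.4398 -0.0436  0.118 ] ydir 100.0 len 0.2631650455677108 w 0.15867722874279855 0.15740840527474853
tray [ 0.4398 -0.0442] yaw 10.0 res [ 0.3  0.9  0.2 -0.9 -0.4 -0.6 -0.   0.7]
dish [ 0.667  -0.0072  0.016 ] xdir -93.9
scraper [ 0.6698 -0.0088  0.068 ] xdir -91.2
block edge [0.6533 0.0389 0.032 ] [ 0.6464 -0.0574  0.032 ] -94.13774084783412
bal foot ctr [0.6227 0.3772 0.016 ] tip [0.5034 0.2861 0.237 ] dir -142.6 0.1501021611057812
foot edge 128.48122425790964 ft side 0.1688781044931087 0.16837619529864073
kinktop [0.4375 0.1421 0.1695]
scene bal [0.5059 0.285  0.237 ]
scene bal [0.5339 0.3005 0.207 ]
chips [[0.476, -0.091, 0.117], [0.493, -0.187, 0.117], [0.426, -0.151, 0.117], [0.423, -0.206, 0.117]]
scene chips [[0.485, -0.1, 0.115], [0.5, -0.195, 0.115], [0.435, -0.159, 0.115], [0.432, -0.215, 0.115]]
jar,flask [ 0.36288232 -0.4375284   0.1       ] [0.29541267 0.41297375 0.13      ]<stdin>:9: DeprecationWarning: Arrays of 2-dimensional vectors are deprecated. Use arrays of 3-dimensional vectors instead. (deprecated in NumPy 2.0)
```

```bash
python3 - <<'E'
from h import *
pan=(.4331,.1398); y=np.radians(165.3)
for gx in(.03,-.03):
    X=pose2d(pan,y,[(gx,0,.2)])[0]; print(X.round(4)); go(X,75.3)
E
```

```text
[0.4041 0.1474 0.2   ]
t 0.10 tcp [ 0.1623 -0.525   0.2305] tilt -1.000 jawyaw 107.2 w 0.0853 F [ 0.4 -0.3 -0.4]
units (at present axes) [19.03 14.32  1.05]
turn about tool z (tool z down => sign flipped) 31.9 j6 -0.2846172250325711
[0.4621 0.1322 0.2   ]
t 0.10 tcp [ 0.1623 -0.525   0.2305] tilt -1.000 jawyaw 107.2 w 0.0853 F [ 0.4 -0.3 -0.4]
units (at present axes) [17.98 16.02  1.05]
turn about tool z (tool z down => sign flipped) 31.9 j6 -0.2846172250325711
```

servo_tool(
  increments=[
    {"claw": 0,"x": 0.95,"y": 0.72,"z": -0.1},
    {"claw": 0,"x": 0.95,"y": 0.72,"z": -0.1},
    {"claw": 0,"x": 0.95,"y": 0.72,"z": -0.1},
    {"claw": 0,"x": 0.95,"y": 0.72,"z": -0.1},
    {"claw": 0,"x": 0.95,"y": 0.72},
    {"claw": 0,"x": 0.95,"y": 0.72},
    {"claw": 0,"x": 0.95,"y": 0.72},
    {"claw": 0,"x": 0.95,"y": 0.72},
    {"claw": 0,"x": 0.95,"y": 0.72},
    {"claw": 0,"x": 0.95,"y": 0.72},
  ],
)

```text
invalid input at $.increments[0]: expected keys claw, x, y, z, turn
```

servo_tool(
  increments=[
    {"claw": 0,"x": 0.95,"y": 0.72},
    {"claw": 0,"x": 0.95,"y": 0.72},
    {"claw": 0,"x": 0.95,"y": 0.72},
    {"claw": 0,"x": 0.95,"y": 0.72},
    {"claw": 0,"x": 0.95,"y": 0.72},
    {"claw": 0,"x": 0.95,"y": 0.72},
    {"claw": 0,"x": 0.95,"y": 0.72,"turn": 0},
    {"claw": 0,"turn": 10.6},
    {"claw": 0,"turn": 10.6},
    {"claw": 0,"turn": 10.6},
  ],
)

```text
invalid input at $.increments[0]: expected keys claw, x, y, z, turn
```

```bash
python3 - <<'E'
from h import *
X=pose2d((.4331,.1398),np.radians(165.3),[(.03,0,.138)])[0]; go(X,75.3)
snap("scene","s2",(180,100,440,300),3)
E
```

```text
t 0.10 tcp [ 0.1623 -0.525   0.2305] tilt -1.000 jawyaw 107.2 w 0.0853 F [ 0.4 -0.3 -0.4]
units (at present axes) [19.03 14.32  3.11]
turn about tool z (tool z down => sign flipped) 31.9 j6 -0.2846172250325711
```

View pics/s2.png

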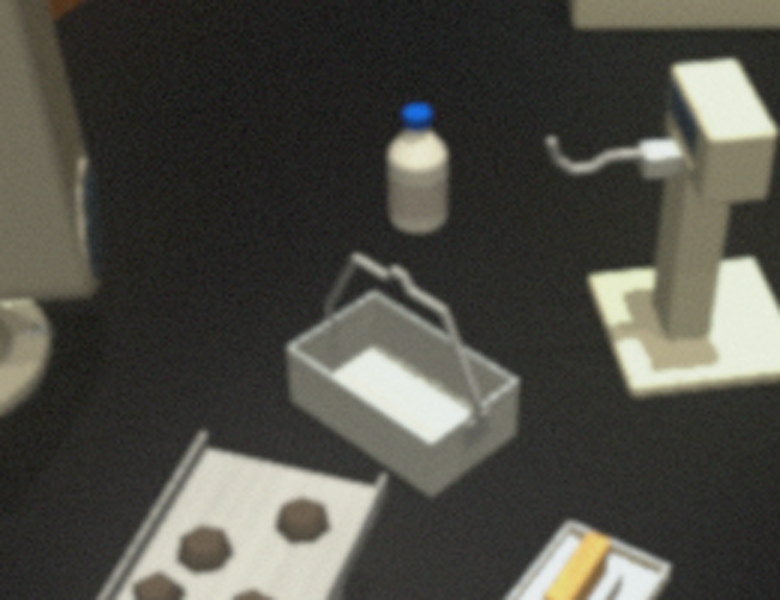

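Both moves were refused because every row needs all five keys, so the scene is unchanged (kink at about (400,272) in the crop). Resending.

servo_tool(
  increments=[
    {"claw": 0,"x": 0.95,"y": 0.72,"z": -0.1,"turn": 0},
    {"claw": 0,"x": 0.95,"y": 0.72,"z": -0.1,"turn": 0},
    {"claw": 0,"x": 0.95,"y": 0.72,"z": -0.1,"turn": 0},
    {"claw": 0,"x": 0.95,"y": 0.72,"z": -0.1,"turn": 0},
    {"claw": 0,"x": 0.95,"y": 0.72,"z": 0,"turn": 0},
    {"claw": 0,"x": 0.95,"y": 0.72,"z": 0,"turn": 0},
    {"claw": 0,"x": 0.95,"y": 0.72,"z": 0,"turn": 0},
    {"claw": 0,"x": 0.95,"y": 0.72,"z": 0,"turn": 0},
    {"claw": 0,"x": 0.95,"y": 0.72,"z": 0,"turn": 0},
    {"claw": 0,"x": 0.95,"y": 0.72,"z": 0,"turn": 0},
  ],
)

```text
clock: 1.4
tool_pos: [0.2847, -0.1882, 0.2431]
tcp_rot: [-1.865, -2.528, -0.0]
ft_force: [0.8, -0.1, 0.5]
grip_width: 0.0852
```

servo_tool(
  increments=[
    {"claw": 0,"x": 0.95,"y": 0.72,"z": 0,"turn": 0},
    {"claw": 0,"x": 0.95,"y": 0.72,"z": 0,"turn": 0},
    {"claw": 0,"x": 0.95,"y": 0.72,"z": 0,"turn": 0},
    {"claw": 0,"x": 0.95,"y": 0.72,"z": 0,"turn": 0},
    {"claw": 0,"x": 0.95,"y": 0.72,"z": 0,"turn": 0},
    {"claw": 0,"x": 0.95,"y": 0.72,"z": 0,"turn": 0},
    {"claw": 0,"x": 0.95,"y": 0.72,"z": 0,"turn": 0},
    {"claw": 0,"x": 0,"y": 0,"z": 0,"turn": 10.6},
    {"claw": 0,"x": 0,"y": 0,"z": 0,"turn": 10.6},
    {"claw": 0,"x": 0,"y": 0,"z": 0,"turn": 10.6},
  ],
)

```text
clock: 2.65
tool_pos: [0.3699, 0.046, 0.243]
tcp_rot: [-2.491, -1.913, 0.001]
ft_force: [0.3, -0.1, -0.4]
grip_width: 0.0854
```

```bash
python3 - <<'E'
from h import *
X=pose2d((.4331,.1398),np.radians(165.3),[(.03,0,.138)])[0]; go(X,75.3)
print("kink scene",px2w("scene",180+400.5/3-.5,100+272.5/3-.5,.166),"tip/seat",px2w("scene",180+551/3-.5,100+139/3-.5,.237),px2w("scene",180+590/3-.5,100+168/3-.5,.203))
E
```

```text
t 2.65 tcp [0.3699 0.046  0.243 ] tilt -1.000 jawyaw 75.0 w 0.0854 F [ 0.3 -0.1 -0.4]
units (at present axes) [3.56 0.23 3.5 ]
turn about tool z (tool z down => sign flipped) -0.3 j6 -2.3821630568970504
kink scene [0.43595895 0.14193381 0.166     ] tip/seat [0.50512525 0.28486166 0.237     ] [0.53396199 0.30727416 0.203     ]
```

```bash
python3 - <<'E'
from h import *
s=tool()[3]; print(s["joint_pos"].round(3))
X=pose2d((.4347,.1409),np.radians(165.3),[(.03,0,.138)])[0]; go(X,75.3)
E
```

```text
[ 0.55  -0.109 -0.261 -0.    -1.419 -2.382]
t 2.65 tcp [0.3699 0.046  0.243 ] tilt -1.000 jawyaw 75.0 w 0.0854 F [ 0.3 -0.1 -0.4]
units (at present axes) [3.61 0.27 3.5 ]
turn about tool z (tool z down => sign flipped) -0.3 j6 -2.3821630568970504
```

servo_tool(
  increments=[
    {"claw": 0,"x": 0,"y": 0,"z": 0,"turn": -10.6},
    {"claw": 0,"x": 0,"y": 0,"z": 0,"turn": -10.6},
    {"claw": 0,"x": 0,"y": 0,"z": 0,"turn": -10.6},
    {"claw": 0,"x": 0,"y": 0,"z": 0,"turn": -10.6},
    {"claw": 0,"x": 0,"y": 0,"z": 0,"turn": -10.6},
    {"claw": 0,"x": 0,"y": 0,"z": 0,"turn": -10.6},
    {"claw": 0,"x": 0,"y": 0,"z": 0,"turn": -10.6},
    {"claw": 0,"x": 0,"y": 0,"z": 0,"turn": -10.6},
    {"claw": 0,"x": 0,"y": 0,"z": 0,"turn": -10.6},
    {"claw": 0,"x": 0,"y": 0,"z": 0,"turn": -10.6},
  ],
)

```text
clock: 3.9
tool_pos: [0.3699, 0.0458, 0.2431]
tcp_rot: [0.047, -3.141, 0.0]
ft_force: [0.1, -0.8, 0.0]
grip_width: 0.0859
```

servo_tool(
  increments=[
    {"claw": 0,"x": 0,"y": 0,"z": 0,"turn": -10.6},
    {"claw": 0,"x": 0,"y": 0,"z": 0,"turn": -10.6},
    {"claw": 0,"x": 0,"y": 0,"z": 0,"turn": -10.6},
    {"claw": 0,"x": 0,"y": 0,"z": 0,"turn": -10.6},
    {"claw": 0,"x": 0,"y": 0,"z": 0,"turn": -10.6},
    {"claw": 0,"x": 0,"y": 0,"z": 0,"turn": -10.6},
    {"claw": 0,"x": 0,"y": 0,"z": 0,"turn": -10.6},
    {"claw": 0,"x": -0.9,"y": -0.07,"z": 0,"turn": 0},
    {"claw": 0,"x": -0.9,"y": -0.07,"z": 0,"turn": 0},
    {"claw": 0,"x": -0.9,"y": -0.07,"z": 0,"turn": 0},
  ],
)

```text
clock: 5.15
tool_pos: [0.3965, 0.1234, 0.2431]
tcp_rot: [1.925, -2.483, -0.0]
ft_force: [-0.2, 0.8, 0.1]
grip_width: 0.0855
```

servo_tool(
  increments=[
    {"claw": 0,"x": -0.9,"y": -0.07,"z": 0,"turn": 0},
    {"claw": 0,"x": 0,"y": 0,"z": 0,"turn": 0},
  ],
)

```text
clock: 5.4
tool_pos: [0.4055, 0.1498, 0.2427]
tcp_rot: [1.926, -2.48, -0.0]
ft_force: [-0.3, 0.6, 0.2]
grip_width: 0.0854
```

```bash
python3 - <<'E'
from h import *
X=pose2d((.4347,.1409),np.radians(165.3),[(.03,0,.138)])[0]; go(X,75.3)
E
```

```text
t 5.40 tcp [0.4055 0.1498 0.2427] tilt -1.000 jawyaw -104.3 w 0.0854 F [-0.3  0.6  0.2]
units (at present axes) [ 0.04 -0.02  3.49]
turn about tool z (tool z down => sign flipped) 0.4 j6 0.6016294043254476
```

servo_tool(
  increments=[
    {"claw": 0,"x": 0,"y": 0,"z": 0.7,"turn": 0.4},
    {"claw": 0,"x": 0,"y": 0,"z": 0.7,"turn": 0},
    {"claw": 0,"x": 0,"y": 0,"z": 0.7,"turn": 0},
    {"claw": 0,"x": 0,"y": 0,"z": 0.7,"turn": 0},
    {"claw": 0,"x": 0,"y": 0,"z": 0.66,"turn": 0},
    {"claw": 0,"x": 0,"y": 0,"z": 0,"turn": 0},
    {"claw": 0.5,"x": 0,"y": 0,"z": 0,"turn": 0},
    {"claw": 1,"x": 0,"y": 0,"z": 0,"turn": 0},
    {"claw": 1,"x": 0,"y": 0,"z": 0,"turn": 0},
    {"claw": 1,"x": 0,"y": 0,"z": 0,"turn": 0},
  ],
)

```text
clock: 6.65
tool_pos: [0.4053, 0.1485, 0.1397]
tcp_rot: [-1.916, 2.489, 0.0]
ft_force: [0.2, 0.1, 0.2]
grip_width: 0.0122
```

servo_tool(
  increments=[
    {"claw": 1,"x": 0,"y": 0,"z": 0,"turn": 0},
    {"claw": 1,"x": 0,"y": 0,"z": 0,"turn": 0},
    {"claw": 1,"x": 0,"y": 0,"z": 0,"turn": 0},
    {"claw": 1,"x": 0,"y": 0,"z": 0,"turn": 0},
  ],
)

```text
clock: 7.15
tool_pos: [0.4054, 0.1486, 0.1398]
tcp_rot: [-1.916, 2.489, 0.0]
ft_force: [0.3, 0.8, 3.3]
grip_width: 0.0047
```

servo_tool(
  increments=[
    {"claw": 1,"x": 0,"y": 0,"z": -0.2,"turn": 0},
    {"claw": 1,"x": 0,"y": 0,"z": -0.3,"turn": 0},
    {"claw": 1,"x": 0,"y": 0,"z": -0.5,"turn": 0},
    {"claw": 1,"x": 0,"y": 0,"z": 0,"turn": 0},
    {"claw": 1,"x": 0,"y": 0,"z": 0,"turn": 0},
  ],
)

```text
clock: 7.78
tool_pos: [0.4047, 0.1482, 0.1689]
tcp_rot: [1.915, -2.489, -0.001]
ft_force: [-0.4, -0.4, -3.2]
grip_width: 0.0048
```

```bash
python3 - <<'E'
from h import *
go([.5,.3,.3],38.5);print(tool()[3]["ft_torque"])
snap("scene","s3",(180,100,440,300),3)
E
```

```text
t 7.78 tcp [0.4047 0.1482 0.1689] tilt -1.000 jawyaw -104.8 w 0.0048 F [-0.4 -0.4 -3.2]
units (at present axes) [-5.7  -1.77 -4.37]
turn about tool z (tool z down => sign flipped) 36.7 j6 0.5951920995434049
[-0.01794723  0.11610007  0.04249468]
```

View pics/s3.png

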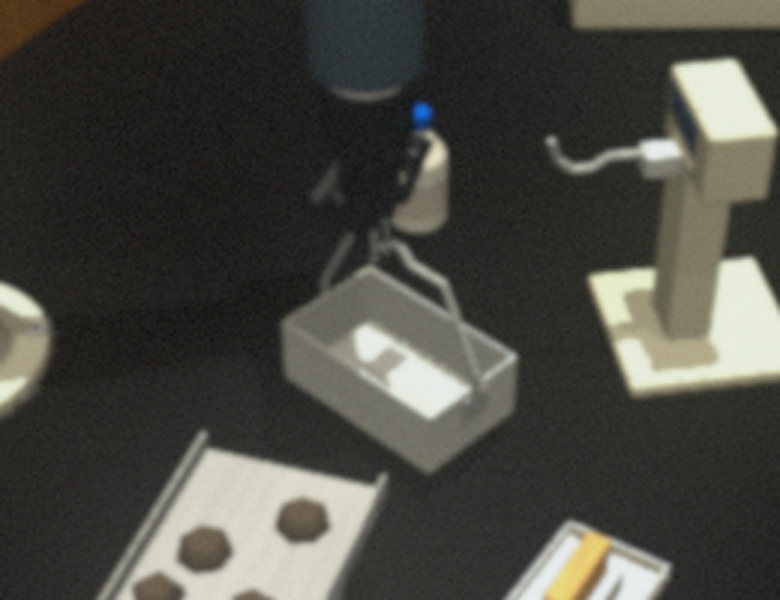

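The pan is lifted and level: the left end of the handle is gripped at (380,235) in the crop, and the base corner is at (430,472). I'll refit the pan offset and plan the hang.

```bash
python3 - <<'E'
from fit import *
U=lambda c:[180+(c[0]+.5)/3-.5,100+(c[1]+.5)/3-.5]
for nm,dz,L in(("before",0,[(2,(289,347)),(1,(376,292)),(0,(519,381)),(4,(432,496)),(5,(400,272))]),("now",.0292,[(2,(282,322)),(1,(371,266)),(0,(518,355)),(4,(430,473))])):
    m=box(.09,.055,.065+dz)+[(-.09,.055,0.0+dz),(0,0,.166+dz)]
    x=fit(nm,[.434,.14,np.radians(165)],m,[],[(i,U(c)) for i,c in L])
    t=np.array([.4054,.1486]) if nm=="before" else np.array([.4047,.1482])
    d=t-x[:2]; c,s=np.cos(x[2]),np.sin(x[2]); print("grip in pan frame",(c*d[0]+s*d[1]).round(4),(-s*d[0]+c*d[1]).round(4))
# balance from s2 crop and t1 crop: foot + tip
m=[(-.085,-.085,.016),(.085,-.085,.016),(.085,.085,.016),(-.085,.085,.016),(-.133,0,.237)]
fit("bal",[.62,.377,np.radians(38.5)],m[:4],[(0,T((125,252))) ,(1,T((249,162))),(2,T((165,45)))],[])
m=[(-.018,-.06,.263),(-.018,.06,.263),(-.137,0,.235)]
# head front corners: which pixels: front edge in top = (158,76)..(67,150)
fit("head+tip",[.62,.377,np.radians(38.5)],m,[(0,T((158,78))),(1,T((63,150))),(2,T((184,220)))],[(2,S((504,106)))])
fit("head+tip'",[.62,.377,np.radians(38.5)],m,[(1,T((158,78))),(0,T((63,150))),(2,T((184,220)))],[(2,S((504,106)))])
E
```

```text
before [0.4372 0.1406] yaw 164.1 res [-0.3 -0.3 -0.1 -0.4  0.1 -0.2  0.   0.3  0.2  0.4]
grip in pan frame 0.0328 0.001
now [0.4348 0.1392] yaw 164.6 res [ 0.2  0.  -0.   0.1 -0.2 -0.1 -0.   0.1]
grip in pan frame 0.0314 -0.0007
bal [0.6229 0.3779] yaw -52.1 res [-0.2 -0.1  0.5  0.1 -0.3  0. ]
head+tip [0.6131 0.3699] yaw 37.7 res [ 1.   0.1 -2.8  0.2  0.2 -0.8 -0.3 -0. ]
head+tip' [0.6339 0.2508] yaw -16.7 res [  0.1   0.7  85.3 -13.   -1.6  -0.   -0.3  -1. ]
```

servo_tool(
  increments=[
    {"claw": 1,"x": 0,"y": 0,"z": -0.55,"turn": 0},
    {"claw": 1,"x": 0,"y": 0,"z": -0.55,"turn": 0},
    {"claw": 1,"x": 0,"y": 0,"z": -0.55,"turn": 6.2},
    {"claw": 1,"x": 0,"y": 0,"z": -0.55,"turn": 6.2},
    {"claw": 1,"x": 0,"y": 0,"z": 0,"turn": 6.2},
    {"claw": 1,"x": 0,"y": 0,"z": 0,"turn": 6.2},
    {"claw": 1,"x": 0,"y": 0,"z": 0,"turn": 6.2},
    {"claw": 1,"x": 0,"y": 0,"z": 0,"turn": 6.2},
    {"claw": 1,"x": 0,"y": 0,"z": 0,"turn": 0},
  ],
)

```text
clock: 8.95
tool_pos: [0.405, 0.1483, 0.2349]
tcp_rot: [1.023, -2.969, 0.0]
ft_force: [-0.4, 0.6, -3.0]
grip_width: 0.0042
```

```bash
python3 - <<'E'
from h import *
go([.397,.243,.235],37.9);go([.508,.3289,.235],37.9);print(tool()[3]["ft_torque"])
E
```

```text
t 8.95 tcp [0.405  0.1483 0.2349] tilt -1.000 jawyaw -142.0 w 0.0042 F [-0.4  0.6 -3. ]
units (at present axes) [-1.74  2.65 -0.01]
turn about tool z (tool z down => sign flipped) 0.1 j6 -0.05310776281345666
t 8.95 tcp [0.405  0.1483 0.2349] tilt -1.000 jawyaw -142.0 w 0.0042 F [-0.4  0.6 -3. ]
units (at present axes) [-6.42  2.63 -0.01]
turn about tool z (tool z down => sign flipped) 0.1 j6 -0.05310776281345666
[0.08636715 0.06517636 0.06384801]
```

servo_tool(
  increments=[
    {"claw": 1,"x": -0.35,"y": 0.53,"z": 0,"turn": 0},
    {"claw": 1,"x": -0.35,"y": 0.53,"z": 0,"turn": 0},
    {"claw": 1,"x": -0.35,"y": 0.53,"z": 0,"turn": 0},
    {"claw": 1,"x": -0.35,"y": 0.53,"z": 0,"turn": 0},
    {"claw": 1,"x": -0.34,"y": 0.51,"z": 0,"turn": 0},
    {"claw": 1,"x": 0,"y": 0,"z": 0,"turn": 0},
  ],
)

```text
clock: 9.7
tool_pos: [0.3976, 0.2443, 0.2352]
tcp_rot: [1.025, -2.969, -0.0]
ft_force: [-0.3, -0.5, -2.0]
grip_width: 0.0048
```

servo_tool(
  increments=[
    {"claw": 1,"x": -0.3,"y": 0,"z": 0,"turn": 0},
    {"claw": 1,"x": -0.6,"y": 0,"z": 0,"turn": 0},
    {"claw": 1,"x": -0.6,"y": 0,"z": 0,"turn": 0},
    {"claw": 1,"x": -0.6,"y": 0,"z": 0,"turn": 0},
    {"claw": 1,"x": -0.6,"y": 0,"z": 0,"turn": 0},
    {"claw": 1,"x": -0.6,"y": 0,"z": 0,"turn": 0},
    {"claw": 1,"x": -0.6,"y": 0,"z": 0,"turn": 0},
    {"claw": 1,"x": -0.5,"y": 0,"z": 0,"turn": 0},
    {"claw": 1,"x": -0.28,"y": 0,"z": 0,"turn": 0},
    {"claw": 1,"x": 0,"y": 0,"z": 0,"turn": 0},
  ],
)

```text
clock: 10.95
tool_pos: [0.5089, 0.329, 0.235]
tcp_rot: [1.021, -2.97, 0.001]
ft_force: [0.1, -0.3, -2.8]
grip_width: 0.0047
```

```bash
python3 - <<'E'
from h import *
go([.508,.3289,.1843],37.9);print(tool()[3]["ft_torque"])
snap("scene","s4",(290,70,460,200),4.6)
E
```

```text
t 10.95 tcp [0.5089 0.329  0.235 ] tilt -1.000 jawyaw -142.1 w 0.0047 F [ 0.1 -0.3 -2.8]
units (at present axes) [0.02 0.02 1.69]
turn about tool z (tool z down => sign flipped) 0.0 j6 -0.16925440513813875
[ 0.05745494  0.1333298  -0.03664588]
```

View pics/s4.png

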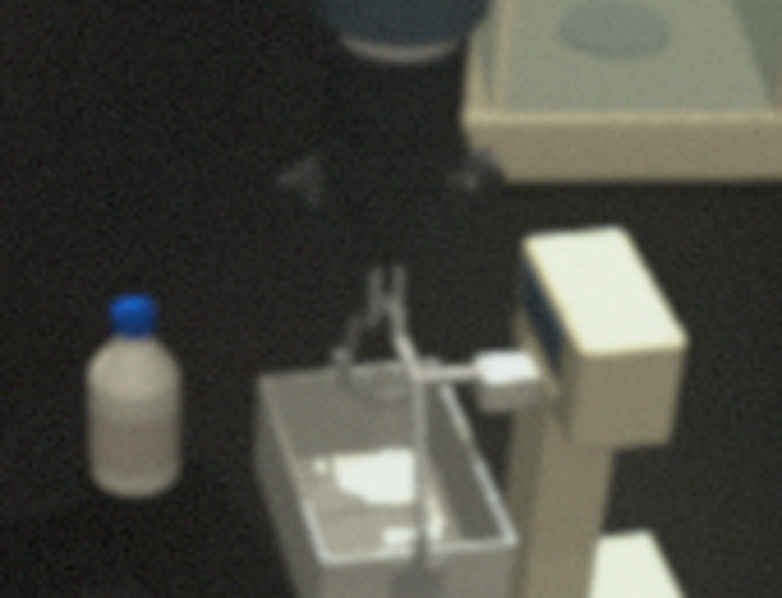

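The kink at (390,300) is over the hook, with the tip at (340,355) outside it and the seat below. Lowering.

servo_tool(
  increments=[
    {"claw": 1,"x": 0,"y": 0,"z": 0.3,"turn": 0},
    {"claw": 1,"x": 0,"y": 0,"z": 0.35,"turn": 0},
    {"claw": 1,"x": 0,"y": 0,"z": 0.35,"turn": 0},
    {"claw": 1,"x": 0,"y": 0,"z": 0.3,"turn": 0},
    {"claw": 1,"x": 0,"y": 0,"z": 0.2,"turn": 0},
    {"claw": 1,"x": 0,"y": 0,"z": 0,"turn": 0},
  ],
)

```text
clock: 11.75
tool_pos: [0.5083, 0.3289, 0.1899]
tcp_rot: [1.022, -2.97, 0.001]
ft_force: [0.3, -0.2, -2.6]
grip_width: 0.0047
```

servo_tool(
  increments=[
    {"claw": 1,"x": 0,"y": 0,"z": 0.08,"turn": 0},
    {"claw": 1,"x": 0,"y": 0,"z": 0.06,"turn": 0},
    {"claw": 1,"x": 0,"y": 0,"z": 0,"turn": 0},
    {"claw": 1,"x": 0,"y": 0,"z": 0,"turn": 0},
  ],
)

```text
clock: 12.25
tool_pos: [0.5085, 0.3291, 0.1864]
tcp_rot: [-1.022, 2.97, 0.0]
ft_force: [-0.1, 0.3, -2.2]
grip_width: 0.0048
```

```bash
python3 - <<'E'
from h import *
go([.508,.3289,.1843],37.9);print(tool()[3]["ft_torque"])
E
```

```text
t 12.25 tcp [0.5085 0.3291 0.1864] tilt -1.000 jawyaw -142.0 w 0.0048 F [-0.1  0.3 -2.2]
units (at present axes) [0.02 0.01 0.07]
turn about tool z (tool z down => sign flipped) 0.1 j6 -0.16932294919641488
[0.08164883 0.04308834 0.00137789]
```

servo_tool(
  increments=[
    {"claw": 1,"x": 0,"y": 0,"z": 0.06,"turn": 0},
    {"claw": 1,"x": 0,"y": 0,"z": 0.05,"turn": 0},
    {"claw": 1,"x": 0,"y": 0,"z": 0,"turn": 0},
    {"claw": 1,"x": 0,"y": 0,"z": 0,"turn": 0},
  ],
)

```text
clock: 12.75
tool_pos: [0.5088, 0.3292, 0.1836]
tcp_rot: [-1.022, 2.97, 0.0]
ft_force: [0.2, -0.1, 2.0]
grip_width: 0.0045
```

```bash
python3 - <<'E'
from h import *
go([.508,.3289,.1843],37.9);print(tool()[3]["ft_torque"])
snap("scene","s5",(290,70,460,220),4)
E
```

```text
t 12.75 tcp [0.5088 0.3292 0.1836] tilt -1.000 jawyaw -142.0 w 0.0045 F [ 0.2 -0.1  2. ]
units (at present axes) [ 0.03  0.01 -0.02]
turn about tool z (tool z down => sign flipped) 0.1 j6 -0.16934621275247377
[-0.16360469  0.14560347 -0.07763713]
```

View pics/s5.png

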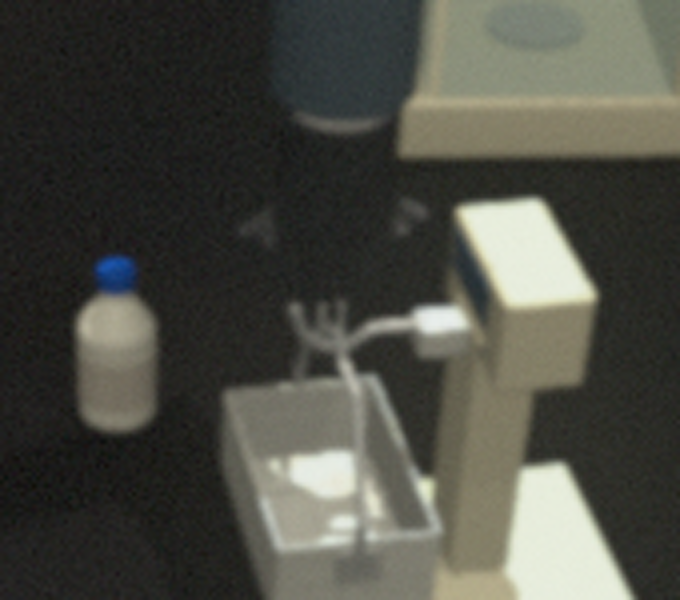

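The kink sits in the seat at (325,345), with the wrist force sign reversed. Now I release gently, back up, and wait.

servo_tool(
  increments=[
    {"claw": 1,"x": 0,"y": 0,"z": -0.04,"turn": 0},
    {"claw": 0.9,"x": 0,"y": 0,"z": 0,"turn": 0},
    {"claw": 0.8,"x": 0,"y": 0,"z": 0,"turn": 0},
    {"claw": 0.7,"x": 0,"y": 0,"z": 0,"turn": 0},
    {"claw": 0.6,"x": 0,"y": 0,"z": 0,"turn": 0},
    {"claw": 0.6,"x": 0,"y": 0,"z": -0.3,"turn": 0},
    {"claw": 0.6,"x": 0,"y": 0,"z": -0.5,"turn": 0},
    {"claw": 0.6,"x": 0,"y": 0,"z": -0.6,"turn": 0},
    {"claw": 0.6,"x": 0,"y": 0,"z": -0.6,"turn": 0},
    {"claw": 0.6,"x": 0,"y": 0,"z": 0,"turn": 0},
  ],
)

```text
clock: 14.05
tool_pos: [0.5093, 0.3297, 0.2468]
tcp_rot: [-1.021, 2.966, 0.003]
ft_force: [0.1, -0.1, -0.4]
grip_width: 0.0338
```

servo_tool(
  increments=[
    {"claw": 0.4,"x": 0,"y": 0,"z": 0,"turn": 0},
    {"claw": 0.4,"x": 0,"y": 0,"z": 0,"turn": 0},
    {"claw": 0.4,"x": 0,"y": 0,"z": 0,"turn": 0},
    {"claw": 0.4,"x": 0,"y": 0,"z": 0,"turn": 0},
    {"claw": 0.4,"x": 0,"y": 0,"z": 0,"turn": 0},
    {"claw": 0.4,"x": 0,"y": 0,"z": 0,"turn": 0},
    {"claw": 0.4,"x": 0,"y": 0,"z": 0,"turn": 0},
    {"claw": 0.4,"x": 0,"y": 0,"z": 0,"turn": 0},
    {"claw": 0.4,"x": 0,"y": 0,"z": 0,"turn": 0},
    {"claw": 0.4,"x": 0,"y": 0,"z": 0,"turn": 0},
  ],
)

```text
clock: 15.3
tool_pos: [0.5085, 0.3291, 0.2442]
tcp_rot: [-1.022, 2.971, 0.0]
ft_force: [0.7, 0.4, 0.8]
grip_width: 0.0514
```

servo_tool(
  increments=[
    {"claw": 0.4,"x": 0,"y": 0,"z": 0,"turn": 0},
    {"claw": 0.4,"x": 0,"y": 0,"z": 0,"turn": 0},
    {"claw": 0.4,"x": 0,"y": 0,"z": 0,"turn": 0},
    {"claw": 0.4,"x": 0,"y": 0,"z": 0,"turn": 0},
    {"claw": 0.4,"x": 0,"y": 0,"z": 0,"turn": 0},
    {"claw": 0.4,"x": 0,"y": 0,"z": 0,"turn": 0},
    {"claw": 0.4,"x": 0,"y": 0,"z": 0,"turn": 0},
    {"claw": 0.4,"x": 0,"y": 0,"z": 0,"turn": 0},
    {"claw": 0.4,"x": 0,"y": 0,"z": 0,"turn": 0},
    {"claw": 0.4,"x": 0,"y": 0,"z": 0,"turn": 0},
  ],
)

```text
clock: 16.55
tool_pos: [0.5085, 0.3291, 0.2442]
tcp_rot: [1.022, -2.971, 0.0]
ft_force: [0.4, 0.0, -0.1]
grip_width: 0.0513
```

servo_tool(
  increments=[
    {"claw": 0.4,"x": 0,"y": 0,"z": 0,"turn": 0},
    {"claw": 0.4,"x": 0,"y": 0,"z": 0,"turn": 0},
    {"claw": 0.4,"x": 0,"y": 0,"z": 0,"turn": 0},
    {"claw": 0.4,"x": 0,"y": 0,"z": 0,"turn": 0},
    {"claw": 0.4,"x": 0,"y": 0,"z": 0,"turn": 0},
    {"claw": 0.4,"x": 0,"y": 0,"z": 0,"turn": 0},
    {"claw": 0.4,"x": 0,"y": 0,"z": 0,"turn": 0},
    {"claw": 0.4,"x": 0,"y": 0,"z": 0,"turn": 0},
    {"claw": 0.4,"x": 0,"y": 0,"z": 0,"turn": 0},
    {"claw": 0.4,"x": 0,"y": 0,"z": 0,"turn": 0},
  ],
)

```text
clock: 17.8
tool_pos: [0.5085, 0.3291, 0.2442]
tcp_rot: [1.022, -2.971, 0.0]
ft_force: [0.6, -0.4, 0.0]
grip_width: 0.051
```

```bash
python3 - <<'E'
from h import *
a=imaging.get_image("scene").astype(int); 
import time
go([.508,.3289,.1843],37.9)
b=snap("scene","s6",(290,70,460,220),4)[:,:,::-1].astype(int)
print(np.abs(a-b)[70:220,290:460].mean(), np.abs(a-b)[300:400,290:460].mean())
E
```

```text
t 17.85 tcp [0.5085 0.3291 0.2442] tilt -1.000 jawyaw -142.0 w 0.0517 F [-0.2  0.  -0.1]
units (at present axes) [0.02 0.   2.  ]
turn about tool z (tool z down => sign flipped) 0.1 j6 -0.1693104588503887
2.684875816993464 2.691333333333333
```

View pics/s6.png

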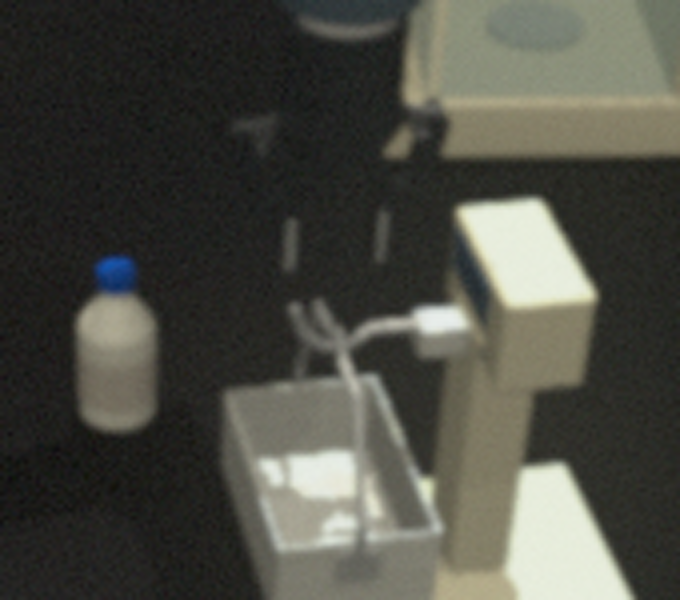

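The pan hangs free and still, and the frame difference equals the noise. Regrasping and lifting.

servo_tool(
  increments=[
    {"claw": 0.4,"x": 0,"y": 0,"z": 0.5,"turn": 0},
    {"claw": 0.4,"x": 0,"y": 0,"z": 0.6,"turn": 0},
    {"claw": 0.4,"x": 0,"y": 0,"z": 0.6,"turn": 0},
    {"claw": 0.4,"x": 0,"y": 0,"z": 0.27,"turn": 0},
    {"claw": 0.7,"x": 0,"y": 0,"z": 0,"turn": 0},
    {"claw": 0.85,"x": 0,"y": 0,"z": 0,"turn": 0},
    {"claw": 1,"x": 0,"y": 0,"z": 0,"turn": 0},
    {"claw": 1,"x": 0,"y": 0,"z": 0,"turn": 0},
    {"claw": 1,"x": 0,"y": 0,"z": 0,"turn": 0},
    {"claw": 1,"x": 0,"y": 0,"z": 0,"turn": 0},
  ],
)

```text
clock: 19.15
tool_pos: [0.5088, 0.3293, 0.1856]
tcp_rot: [-1.022, 2.969, 0.001]
ft_force: [1.6, 0.6, 2.4]
grip_width: 0.0045
```

servo_tool(
  increments=[
    {"claw": 1,"x": 0,"y": 0,"z": -0.1,"turn": 0},
    {"claw": 1,"x": 0,"y": 0,"z": -0.3,"turn": 0},
    {"claw": 1,"x": 0,"y": 0,"z": -0.45,"turn": 0},
    {"claw": 1,"x": 0,"y": 0,"z": -0.45,"turn": 0},
    {"claw": 1,"x": 0,"y": 0,"z": -0.4,"turn": 0},
    {"claw": 1,"x": 0,"y": 0,"z": 0,"turn": 0},
    {"claw": 1,"x": 0,"y": 0,"z": 0,"turn": 0},
  ],
)

```text
clock: 20.02
tool_pos: [0.5082, 0.3291, 0.2356]
tcp_rot: [1.022, -2.97, -0.0]
ft_force: [0.6, 0.7, -4.2]
grip_width: 0.0043
```

```bash
python3 - <<'E'
from h import *
go([.397,.243,.235],37.9);print(tool()[3]["ft_torque"])
E
```

```text
t 20.02 tcp [0.5082 0.3291 0.2356] tilt -1.000 jawyaw -142.0 w 0.0043 F [ 0.6  0.7 -4.2]
units (at present axes) [4.69 0.02 0.02]
turn about tool z (tool z down => sign flipped) 0.1 j6 -0.1693514753096278
[ 0.08832033  0.07746423 -0.06309283]
```

servo_tool(
  increments=[
    {"claw": 1,"x": 0.3,"y": 0,"z": 0,"turn": 0},
    {"claw": 1,"x": 0.6,"y": 0,"z": 0,"turn": 0},
    {"claw": 1,"x": 0.7,"y": 0,"z": 0,"turn": 0},
    {"claw": 1,"x": 0.7,"y": 0,"z": 0,"turn": 0},
    {"claw": 1,"x": 0.7,"y": 0,"z": 0,"turn": 0},
    {"claw": 1,"x": 0.7,"y": 0,"z": 0,"turn": 0},
    {"claw": 1,"x": 0.6,"y": 0,"z": 0,"turn": 0},
    {"claw": 1,"x": 0.4,"y": 0,"z": 0,"turn": 0},
    {"claw": 1,"x": 0,"y": 0,"z": 0,"turn": -6},
    {"claw": 1,"x": 0,"y": 0,"z": 0,"turn": -8},
  ],
)

```text
clock: 21.28
tool_pos: [0.397, 0.242, 0.2361]
tcp_rot: [-1.383, 2.821, 0.0]
ft_force: [-0.2, -0.0, -3.3]
grip_width: 0.0045
```

servo_tool(
  increments=[
    {"claw": 1,"x": 0,"y": 0,"z": 0,"turn": -8},
    {"claw": 1,"x": 0,"y": 0,"z": 0,"turn": -8},
    {"claw": 1,"x": 0,"y": 0,"z": 0,"turn": -8},
    {"claw": 1,"x": 0,"y": 0,"z": 0,"turn": -8},
    {"claw": 1,"x": 0,"y": 0,"z": 0,"turn": -8},
    {"claw": 1,"x": 0,"y": 0,"z": 0,"turn": -8},
    {"claw": 1,"x": 0,"y": 0,"z": 0,"turn": 0},
  ],
)

```text
clock: 22.15
tool_pos: [0.3971, 0.2421, 0.2359]
tcp_rot: [2.405, -2.021, -0.0]
ft_force: [0.7, -0.1, -2.4]
grip_width: 0.0045
```

```bash
python3 - <<'E'
from h import *
go([.3944,.0293,.1405],-80);print(tool()[3]["ft_torque"])
E
```

```text
t 22.15 tcp [0.3971 0.2421 0.2359] tilt -1.000 jawyaw -80.1 w 0.0045 F [ 0.7 -0.1 -2.4]
units (at present axes) [6.97 1.31 3.18]
turn about tool z (tool z down => sign flipped) -0.1 j6 0.8578525572438188
[ 0.01307452  0.07771387 -0.06854296]
```

servo_tool(
  increments=[
    {"claw": 1,"x": 0.4,"y": 0.05,"z": 0,"turn": 0},
    {"claw": 1,"x": 0.8,"y": 0.16,"z": 0,"turn": 0},
    {"claw": 1,"x": 0.9,"y": 0.18,"z": 0.1,"turn": 0},
    {"claw": 1,"x": 0.9,"y": 0.18,"z": 0.3,"turn": 0},
    {"claw": 1,"x": 0.9,"y": 0.18,"z": 0.5,"turn": 0},
    {"claw": 1,"x": 0.9,"y": 0.18,"z": 0.5,"turn": 0},
    {"claw": 1,"x": 0.9,"y": 0.18,"z": 0.5,"turn": 0},
    {"claw": 1,"x": 0.7,"y": 0.13,"z": 0.5,"turn": 0},
    {"claw": 1,"x": 0.57,"y": 0.07,"z": 0.4,"turn": 0},
    {"claw": 1,"x": 0,"y": 0,"z": 0.2,"turn": 0},
  ],
)

```text
clock: 23.4
tool_pos: [0.3939, 0.0275, 0.1457]
tcp_rot: [2.402, -2.023, -0.0]
ft_force: [0.5, 0.7, -1.9]
grip_width: 0.0046
```

```bash
python3 - <<'E'
from h import *
go([.401,-.0084,.1395],-80)
E
```

```text
t 23.40 tcp [0.3939 0.0275 0.1457] tilt -1.000 jawyaw -80.2 w 0.0046 F [ 0.5  0.7 -1.9]
units (at present axes) [ 1.22 -0.03  0.21]
turn about tool z (tool z down => sign flipped) -0.2 j6 1.2696901057792431
```

servo_tool(
  increments=[
    {"claw": 1,"x": 0.3,"y": 0,"z": 0,"turn": 0},
    {"claw": 1,"x": 0.4,"y": 0,"z": 0,"turn": 0},
    {"claw": 1,"x": 0.35,"y": -0.02,"z": 0,"turn": 0},
    {"claw": 1,"x": 0.17,"y": 0,"z": 0,"turn": 0},
    {"claw": 1,"x": 0,"y": 0,"z": 0.1,"turn": 0},
    {"claw": 1,"x": 0,"y": 0,"z": 0.08,"turn": 0},
    {"claw": 1,"x": 0,"y": 0,"z": 0,"turn": 0},
  ],
)

```text
clock: 24.28
tool_pos: [0.402, -0.0073, 0.142]
tcp_rot: [2.406, -2.018, 0.003]
ft_force: [-4.4, -4.3, 8.5]
grip_width: 0.0045
```

```bash
python3 - <<'E'
from h import *
go([.401,-.0084,.1395],-80)
snap("scene","s7",(160,160,420,360),3)
E
```

```text
t 24.27 tcp [ 0.402  -0.0073  0.142 ] tilt -1.000 jawyaw -80.0 w 0.0045 F [-4.4 -4.3  8.5]
units (at present axes) [0.03 0.04 0.08]
turn about tool z (tool z down => sign flipped) 0.0 j6 1.3661672693436353
```

View pics/s7.png

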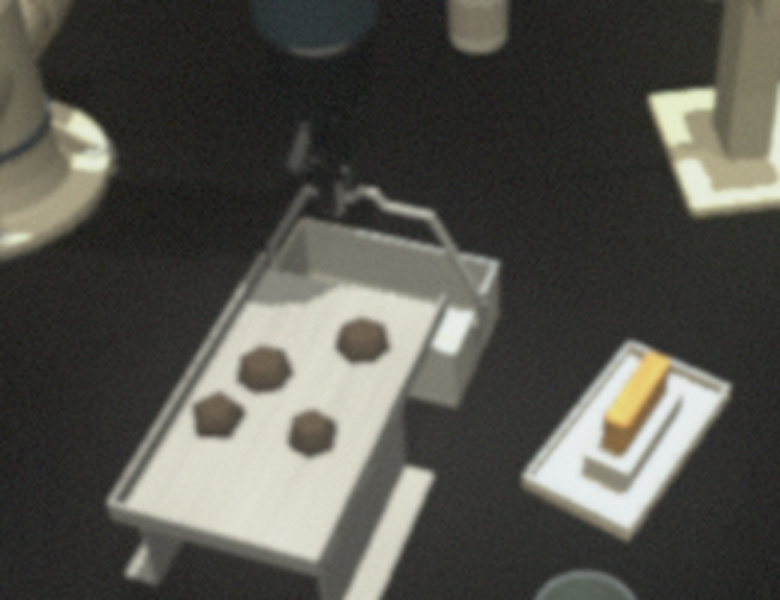

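The pan stands below the lip with its long side along it: far rim from (305,220) to (497,262), lip right corner at (445,297). Letting go.

servo_tool(
  increments=[
    {"claw": 0.9,"x": 0,"y": 0,"z": 0,"turn": 0},
    {"claw": 0.8,"x": 0,"y": 0,"z": 0,"turn": 0},
    {"claw": 0.6,"x": 0,"y": 0,"z": 0,"turn": 0},
    {"claw": 0.5,"x": 0,"y": 0,"z": 0,"turn": 0},
    {"claw": 0.5,"x": 0,"y": 0,"z": 0,"turn": 0},
    {"claw": 0.5,"x": 0,"y": 0,"z": -0.5,"turn": 0},
    {"claw": 0.4,"x": 0,"y": 0,"z": -1,"turn": 0},
    {"claw": 0.2,"x": 0,"y": 0,"z": -1,"turn": 0},
    {"claw": 0,"x": 0,"y": 0,"z": -1,"turn": 0},
    {"claw": 0,"x": 0,"y": 0,"z": 0,"turn": 0},
  ],
)

```text
clock: 25.58
tool_pos: [0.4031, -0.0061, 0.2479]
tcp_rot: [-2.403, 2.017, -0.005]
ft_force: [0.2, -0.1, -0.5]
grip_width: 0.0855
```

```bash
python3 - <<'E'
from h import *
go([.668,-.008,.2],-4)
snap("top","t2",(270,160,450,340),4)
snap("scene","s8",(160,160,420,360),3)
E
```

```text
t 25.57 tcp [ 0.4031 -0.0061  0.2479] tilt -1.000 jawyaw -80.0 w 0.0855 F [ 0.2 -0.1 -0.5]
units (at present axes) [ 1.59 -8.68  1.64]
turn about tool z (tool z down => sign flipped) -76.0 j6 1.3663947986836136
```

View pics/t2.png

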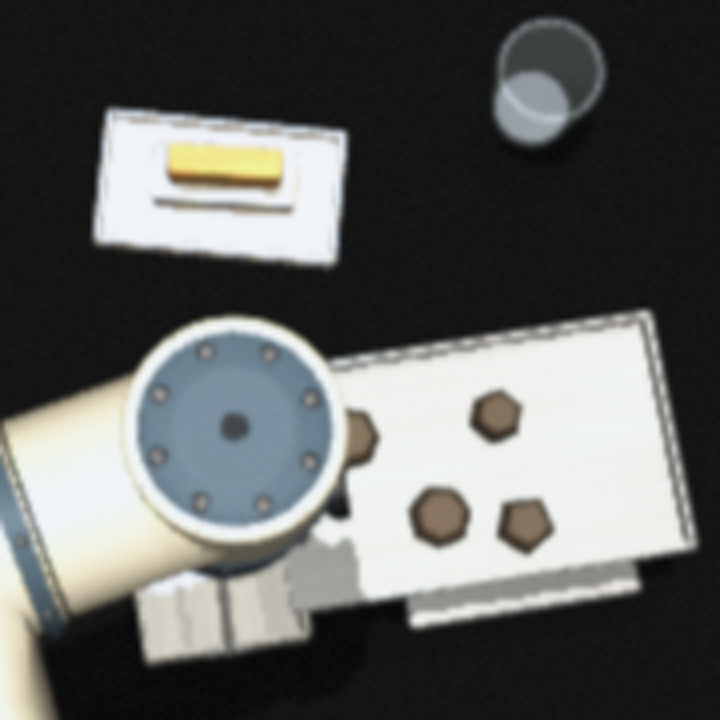

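The scraper's rib top is at (168–284, 144–182) in the crop, still in the dish. The pan is at the lip.

```bash
cat >> fit.py <<'E'
def C(x0,y0,s): return lambda c:[x0+(c[0]+.5)/s-.5,y0+(c[1]+.5)/s-.5]
E
python3 - <<'E'
from fit import *
t=C(270,160,4); s=C(160,160,3)
# scraper x toward -y world approx (yaw -93): x-> image right; y(+)-> +x world = image up
m=box(.04,.011,.072)
top=[(3,t((168,143))),(2,t((284,148))),(1,t((282,183))),(0,t((168,180)))]
x=fit("scr top",[.668,-.008,np.radians(-93)],m,top,[])
# scene: far end = +y world = -x local ; 
sc=[(3,s((673,357))),(0,s((651,349))),(1,s((604,417))),(2,s((630,425)))]
fit("scr scene",[.668,-.008,np.radians(-93)],m,[],sc)
x=fit("both",[.668,-.008,np.radians(-93)],m,top,sc)
go([*x[:2],.1],np.degrees(x[2])+90)
E
```

```text
scr top [ 0.6694 -0.009 ] yaw -90.7 res [-0.1  0.7  0.1  0.5  0.4 -0.5 -0.4 -0.7]
scr scene [ 0.6774 -0.0091] yaw -91.1 res [ 0.5  0.3 -0.6 -0.4  0.  -0.5  0.1  0.5]
both [ 0.6749 -0.0088] yaw -90.6 res [-0.1 -1.2  0.1 -1.5  0.4 -2.4 -0.4 -2.7 -0.5 -0.2 -1.7 -0.8 -0.8 -0.9
 -0.8  0. ]
t 25.68 tcp [ 0.4016 -0.0062  0.2453] tilt -1.000 jawyaw -80.0 w 0.0853 F [ 0.3 -0.1 -0.8]
units (at present axes) [ 1.66 -8.96  4.84]
turn about tool z (tool z down => sign flipped) -79.4 j6 1.3663902451046737
```

servo_tool(
  increments=[
    {"claw": 0,"x": 0.1,"y": -0.9,"z": 0,"turn": 0},
    {"claw": 0,"x": 0.2,"y": -0.9,"z": 0,"turn": 0},
    {"claw": 0,"x": 0.2,"y": -0.9,"z": 0,"turn": 0},
    {"claw": 0,"x": 0.2,"y": -0.9,"z": 0,"turn": 0},
    {"claw": 0,"x": 0.2,"y": -0.9,"z": 0,"turn": 0},
    {"claw": 0,"x": 0.2,"y": -0.9,"z": 0,"turn": 0},
    {"claw": 0,"x": 0.2,"y": -0.9,"z": 0,"turn": 0},
    {"claw": 0,"x": 0.2,"y": -0.9,"z": 0,"turn": 0},
    {"claw": 0,"x": 0.2,"y": -0.9,"z": 0,"turn": 0},
    {"claw": 0,"x": 0,"y": -0.5,"z": 0,"turn": 10.1},
  ],
)

```text
clock: 26.92
tool_pos: [0.6653, -0.0121, 0.2431]
tcp_rot: [2.212, -2.227, -0.004]
ft_force: [0.4, -0.2, 0.2]
grip_width: 0.0854
```

servo_tool(
  increments=[
    {"claw": 0,"x": 0,"y": 0,"z": 0,"turn": 10.15},
    {"claw": 0,"x": 0,"y": 0,"z": 0,"turn": 10.15},
    {"claw": 0,"x": 0,"y": 0,"z": 0,"turn": 10.15},
    {"claw": 0,"x": 0,"y": 0,"z": 0,"turn": 10.15},
    {"claw": 0,"x": 0,"y": 0,"z": 0,"turn": 10.15},
    {"claw": 0,"x": 0,"y": 0,"z": 0,"turn": 10.15},
    {"claw": 0,"x": 0,"y": 0,"z": 0,"turn": 10.15},
    {"claw": 0,"x": 0,"y": 0,"z": 0,"turn": 10.15},
    {"claw": 0,"x": 0,"y": 0,"z": 0,"turn": 10.15},
    {"claw": 0,"x": 0,"y": 0,"z": 0,"turn": 0},
  ],
)

```text
clock: 28.18
tool_pos: [0.6644, -0.0118, 0.2442]
tcp_rot: [-0.038, -3.139, 0.0]
ft_force: [0.6, 0.7, 0.1]
grip_width: 0.0854
```

```bash
python3 - <<'E'
from h import *
go([.671,-.009,.041],-1.5); print(tool()[3]["joint_pos"].round(2))
E
```

```text
t 28.18 tcp [ 0.6644 -0.0118  0.2442] tilt -1.000 jawyaw 178.6 w 0.0854 F [0.6 0.7 0.1]
units (at present axes) [-0.24  0.1   6.77]
turn about tool z (tool z down => sign flipped) 0.1 j6 -0.24060163534605591
[ 0.22  0.49  0.49 -0.   -1.57 -0.24]
```

servo_tool(
  increments=[
    {"claw": 0,"x": -0.24,"y": 0.1,"z": 0.8,"turn": 0},
    {"claw": 0,"x": 0,"y": 0,"z": 1,"turn": 0},
    {"claw": 0,"x": 0,"y": 0,"z": 1,"turn": 0},
    {"claw": 0,"x": 0,"y": 0,"z": 1,"turn": 0},
    {"claw": 0,"x": 0,"y": 0,"z": 0,"turn": 0},
  ],
)

```text
clock: 28.8
tool_pos: [0.67, -0.0092, 0.1282]
tcp_rot: [-0.036, -3.134, 0.001]
ft_force: [-0.0, -0.9, 0.4]
grip_width: 0.0854
```

```bash
cat >> h.py <<'E'
def orange(n,im):
    h=cv2.cvtColor(im,cv2.COLOR_BGR2HSV); b=(340,265,400,340) if n=="scene" else (280,180,380,240)
    m=cv2.inRange(h[b[1]:b[3],b[0]:b[2]],(10,110,90),(35,255,255)); v,u=np.nonzero(m); return len(u),(u.mean()+b[0]).round(1),(v.mean()+b[1]).round(1)
E
python3 - <<'E'
from h import *
print(orange("scene",cv2.imread("pics/s8_full.png")),orange("scene",imaging.get_image("scene")[:,:,::-1].copy()))
go([.671,-.009,.041],-1.5)
E
```

```text
(306, np.float64(371.6), np.float64(293.3)) (341, np.float64(371.3), np.float64(293.4))
t 28.85 tcp [ 0.6713 -0.0093  0.1307] tilt -1.000 jawyaw 178.7 w 0.0853 F [-0.  -0.1 -0.5]
units (at present axes) [0.   0.01 2.99]
turn about tool z (tool z down => sign flipped) 0.2 j6 -0.24156282436536852
```

Scraper unmoved; descend and grip.

servo_tool(
  increments=[
    {"claw": 0,"x": 0,"y": 0,"z": 0.8,"turn": 0},
    {"claw": 0,"x": 0,"y": 0,"z": 0.8,"turn": 0},
    {"claw": 0,"x": 0,"y": 0,"z": 0.8,"turn": 0},
    {"claw": 0,"x": 0,"y": 0,"z": 0.57,"turn": 0},
    {"claw": 0.3,"x": 0,"y": 0,"z": 0,"turn": 0},
    {"claw": 0.6,"x": 0,"y": 0,"z": 0,"turn": 0},
    {"claw": 1,"x": 0,"y": 0,"z": 0,"turn": 0},
    {"claw": 1,"x": 0,"y": 0,"z": 0,"turn": 0},
    {"claw": 1,"x": 0,"y": 0,"z": 0,"turn": 0},
    {"claw": 1,"x": 0,"y": 0,"z": 0,"turn": 0},
  ],
)

```text
clock: 30.1
tool_pos: [0.6727, -0.0091, 0.0437]
tcp_rot: [0.04, 3.139, -0.0]
ft_force: [0.3, 1.0, 5.7]
grip_width: 0.0211
```

servo_tool(
  increments=[
    {"claw": 1,"x": 0,"y": 0,"z": 0,"turn": 0},
    {"claw": 1,"x": 0,"y": 0,"z": 0,"turn": 0},
    {"claw": 1,"x": 0,"y": 0,"z": -0.3,"turn": 0},
    {"claw": 1,"x": 0,"y": 0,"z": -0.6,"turn": 0},
    {"claw": 1,"x": 0,"y": 0,"z": 0,"turn": 0},
    {"claw": 1,"x": 0,"y": 0,"z": 0,"turn": 0},
  ],
)

```text
clock: 30.85
tool_pos: [0.6714, -0.009, 0.0686]
tcp_rot: [-0.041, -3.14, -0.001]
ft_force: [0.2, -0.4, -2.1]
grip_width: 0.0212
```

```bash
python3 - <<'E'
from h import *
go([.671,-.009,.26],-80)
snap("scene","s9",(320,230,420,350),5)
print(tool()[3]["ft_torque"].round(3))
E
```

```text
t 30.85 tcp [ 0.6714 -0.009   0.0686] tilt -1.000 jawyaw 178.5 w 0.0212 F [ 0.2 -0.4 -2.1]
units (at present axes) [ 0.02  0.   -6.38]
turn about tool z (tool z down => sign flipped) 78.5 j6 -0.24396384629882192
[ 0.011  0.022 -0.025]
```

View pics/s9.png

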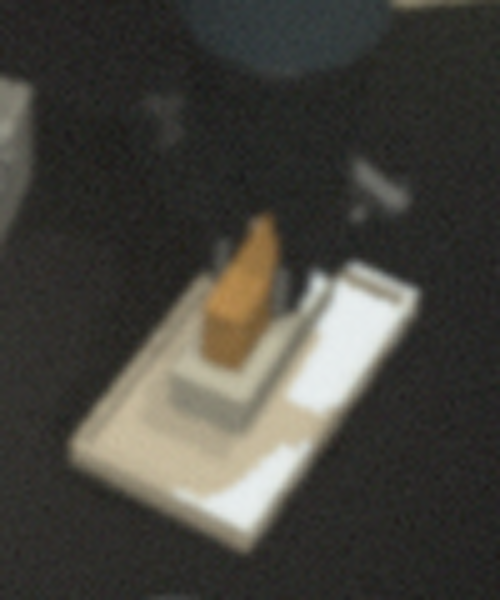

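servo_tool(
  increments=[
    {"claw": 1,"x": 0,"y": 0,"z": -0.8,"turn": 0},
    {"claw": 1,"x": 0,"y": 0,"z": -0.8,"turn": 0},
    {"claw": 1,"x": 0,"y": 0,"z": -0.8,"turn": 7.85},
    {"claw": 1,"x": 0,"y": 0,"z": -0.8,"turn": 7.85},
    {"claw": 1,"x": 0,"y": 0,"z": -0.8,"turn": 7.85},
    {"claw": 1,"x": 0,"y": 0,"z": -0.8,"turn": 7.85},
    {"claw": 1,"x": 0,"y": 0,"z": -0.8,"turn": 7.85},
    {"claw": 1,"x": 0,"y": 0,"z": -0.6,"turn": 7.85},
    {"claw": 1,"x": 0,"y": 0,"z": 0,"turn": 7.85},
    {"claw": 1,"x": 0,"y": 0,"z": 0,"turn": 7.85},
  ],
)

```text
clock: 32.15
tool_pos: [0.6718, -0.0089, 0.2546]
tcp_rot: [-1.676, -2.655, 0.001]
ft_force: [0.1, 0.1, -1.5]
grip_width: 0.0214
```

servo_tool(
  increments=[
    {"claw": 1,"x": 0,"y": 0,"z": 0,"turn": 7.85},
    {"claw": 1,"x": 0,"y": 0,"z": 0,"turn": 7.85},
    {"claw": 1,"x": 0,"y": 0,"z": 0,"turn": 0},
  ],
)

```text
clock: 32.52
tool_pos: [0.6718, -0.009, 0.2545]
tcp_rot: [-2.017, -2.407, 0.002]
ft_force: [1.0, -0.7, -1.0]
grip_width: 0.0215
```

```bash
cat >> h.py <<'E'
LIP=(.4398,-.0439); TY=np.radians(10)
def tray(x,y,z): return pose2d(LIP,TY,[(x,y,z)])[0]
def trayc(p): 
    d=np.array(p[:2])-LIP; c,s=np.cos(TY),np.sin(TY); return np.round([c*d[0]+s*d[1],-s*d[0]+c*d[1]],4)
E
python3 - <<'E'
from h import *
X=tray(.021,-.207,.1415);print(X); go(X,100); print(trayc(tool()[1]))
E
```

```text
[ 0.49642614 -0.24410859  0.1415    ]
t 32.52 tcp [ 0.6718 -0.009   0.2545] tilt -1.000 jawyaw 100.1 w 0.0215 F [ 1.  -0.7 -1. ]
units (at present axes) [-6.69 -7.12  3.78]
turn about tool z (tool z down => sign flipped) 0.1 j6 -1.6128870633871006
[ 0.2345 -0.0059]
```

servo_tool(
  increments=[
    {"claw": 1,"x": -0.4,"y": -0.4,"z": 0,"turn": 0.1},
    {"claw": 1,"x": -0.75,"y": -0.8,"z": 0,"turn": 0},
    {"claw": 1,"x": -0.75,"y": -0.8,"z": 0,"turn": 0},
    {"claw": 1,"x": -0.75,"y": -0.8,"z": 0,"turn": 0},
    {"claw": 1,"x": -0.75,"y": -0.8,"z": 0,"turn": 0},
    {"claw": 1,"x": -0.75,"y": -0.8,"z": 0,"turn": 0},
    {"claw": 1,"x": -0.75,"y": -0.8,"z": 0,"turn": 0},
    {"claw": 1,"x": -0.75,"y": -0.8,"z": 0,"turn": 0},
    {"claw": 1,"x": -0.7,"y": -0.75,"z": 0,"turn": 0},
    {"claw": 1,"x": -0.34,"y": -0.37,"z": 0,"turn": 0},
  ],
)

```text
clock: 33.78
tool_pos: [0.4947, -0.245, 0.2559]
tcp_rot: [2.021, 2.405, -0.0]
ft_force: [1.4, 0.4, -1.8]
grip_width: 0.0211
```

servo_tool(
  increments=[
    {"claw": 1,"x": 0,"y": 0,"z": 0,"turn": 0},
    {"claw": 1,"x": 0,"y": 0,"z": 0.5,"turn": 0},
    {"claw": 1,"x": 0,"y": 0,"z": 0.7,"turn": 0},
    {"claw": 1,"x": 0,"y": 0,"z": 0.5,"turn": 0},
    {"claw": 1,"x": 0,"y": 0,"z": 0,"turn": 0},
  ],
)

```text
clock: 34.4
tool_pos: [0.4956, -0.2429, 0.2027]
tcp_rot: [-2.018, -2.404, 0.002]
ft_force: [-0.2, 0.8, -0.7]
grip_width: 0.0207
```

```bash
python3 - <<'E'
from h import *
X=tray(.021,-.207,.1415); go(X,100)
snap("scene","s10",(180,160,380,310),4)
E
```

```text
t 34.40 tcp [ 0.4956 -0.2429  0.2027] tilt -1.000 jawyaw 100.0 w 0.0207 F [-0.2  0.8 -0.7]
units (at present axes) [-0.05  0.03  2.04]
turn about tool z (tool z down => sign flipped) -0.0 j6 -1.2242268312487712
```

View pics/s10.png

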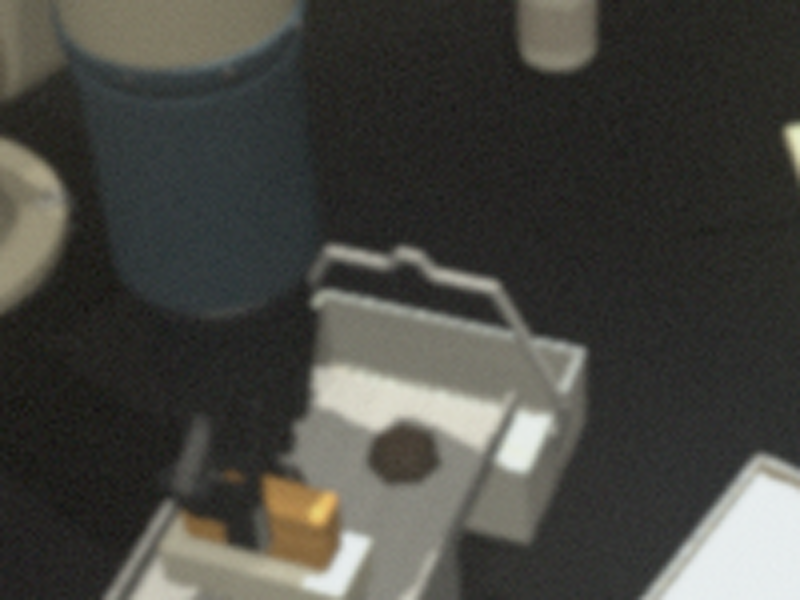

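The pan is unmoved (right rim corner at (585,350)) and the scraper is level behind the chips. Descending, then stroke 1.

servo_tool(
  increments=[
    {"claw": 1,"x": -0.05,"y": 0.03,"z": 0.6,"turn": 0},
    {"claw": 1,"x": 0,"y": 0,"z": 0.6,"turn": 0},
    {"claw": 1,"x": 0,"y": 0,"z": 0.5,"turn": 0},
    {"claw": 1,"x": 0,"y": 0,"z": 0.3,"turn": 0},
    {"claw": 1,"x": 0,"y": 0,"z": 0,"turn": 0},
    {"claw": 1,"x": 0,"y": 0,"z": 0,"turn": 0},
  ],
)

```text
clock: 35.2
tool_pos: [0.4979, -0.2452, 0.1454]
tcp_rot: [2.02, 2.404, 0.0]
ft_force: [0.4, -0.2, -1.2]
grip_width: 0.0212
```

```bash
python3 - <<'E'
from h import *
print(trayc(tool()[1])); go(tray(.021,-.018,.1415),100)
E
```

```text
[ 0.0222 -0.2083]
t 35.20 tcp [ 0.4979 -0.2452  0.1454] tilt -1.000 jawyaw 99.9 w 0.0212 F [ 0.4 -0.2 -1.2]
units (at present axes) [ 6.34 -0.05  0.12]
turn about tool z (tool z down => sign flipped) -0.1 j6 -1.222182855672313
```

servo_tool(
  increments=[
    {"claw": 1,"x": 0,"y": -0.05,"z": 0.13,"turn": 0},
    {"claw": 1,"x": 0.3,"y": 0,"z": 0,"turn": 0},
    {"claw": 1,"x": 0.5,"y": 0,"z": 0,"turn": 0},
    {"claw": 1,"x": 0.5,"y": 0,"z": 0,"turn": 0},
    {"claw": 1,"x": 0.5,"y": 0,"z": 0,"turn": 0},
    {"claw": 1,"x": 0.5,"y": 0,"z": 0,"turn": 0},
    {"claw": 1,"x": 0.5,"y": 0,"z": 0,"turn": 0},
  ],
)

```text
clock: 36.08
tool_pos: [0.4813, -0.1615, 0.1409]
tcp_rot: [2.02, 2.405, -0.0]
ft_force: [-0.6, -1.2, -1.9]
grip_width: 0.0212
```

```bash
python3 - <<'E'
from h import *
print(trayc(tool()[1])); go(tray(.021,-.018,.1415),100)
E
```

```text
[ 0.0204 -0.123 ]
t 36.08 tcp [ 0.4813 -0.1615  0.1409] tilt -1.000 jawyaw 99.9 w 0.0212 F [-0.6 -1.2 -1.9]
units (at present axes) [ 3.5   0.02 -0.02]
turn about tool z (tool z down => sign flipped) -0.1 j6 -1.3828616980027009
```

servo_tool(
  increments=[
    {"claw": 1,"x": 0.5,"y": 0,"z": 0,"turn": 0},
    {"claw": 1,"x": 0.5,"y": 0,"z": 0,"turn": 0},
    {"claw": 1,"x": 0.5,"y": 0,"z": 0,"turn": 0},
    {"claw": 1,"x": 0.45,"y": 0,"z": 0,"turn": 0},
    {"claw": 1,"x": 0.4,"y": 0,"z": 0,"turn": 0},
    {"claw": 1,"x": 0.4,"y": 0,"z": 0,"turn": 0},
    {"claw": 1,"x": 0.4,"y": 0,"z": 0,"turn": 0},
    {"claw": 1,"x": 0.3,"y": 0,"z": 0,"turn": 0},
    {"claw": 1,"x": 0,"y": 0,"z": 0,"turn": 0},
  ],
)

```text
clock: 37.2
tool_pos: [0.4634, -0.0599, 0.1406]
tcp_rot: [-2.02, -2.406, -0.0]
ft_force: [1.1, 0.1, -1.3]
grip_width: 0.0213
```

```bash
python3 - <<'E'
from h import *
print(trayc(tool()[1])); go(tray(.021,-.207,.20),100)
E
```

```text
[ 0.0205 -0.0198]
t 37.20 tcp [ 0.4634 -0.0599  0.1406] tilt -1.000 jawyaw 100.0 w 0.0213 F [ 1.1  0.1 -1.3]
units (at present axes) [-6.24  0.02 -1.98]
turn about tool z (tool z down => sign flipped) -0.0 j6 -1.6045972149537102
```

servo_tool(
  increments=[
    {"claw": 1,"x": 0.13,"y": 0,"z": 0,"turn": 0},
    {"claw": 1,"x": 0,"y": 0,"z": 0,"turn": 0},
    {"claw": 1,"x": -0.1,"y": 0,"z": -0.7,"turn": 0},
    {"claw": 1,"x": -0.3,"y": 0,"z": -0.8,"turn": 0},
    {"claw": 1,"x": -0.8,"y": 0,"z": -0.6,"turn": 0},
    {"claw": 1,"x": -0.9,"y": -0.2,"z": 0,"turn": 0},
    {"claw": 1,"x": -0.9,"y": -0.4,"z": 0,"turn": 0},
    {"claw": 1,"x": -0.9,"y": -0.4,"z": 0,"turn": 0},
    {"claw": 1,"x": -0.9,"y": -0.3,"z": 0,"turn": 0},
    {"claw": 1,"x": -0.9,"y": -0.1,"z": 0,"turn": 0},
  ],
)

```text
clock: 38.45
tool_pos: [0.4506, -0.2335, 0.2037]
tcp_rot: [2.022, 2.405, 0.0]
ft_force: [0.5, 0.7, -1.2]
grip_width: 0.0208
```

```bash
python3 - <<'E'
from h import *
print(trayc(tool()[1])); go(tray(-.021,-.207,.1415),100)
snap("scene","s11",(180,160,380,310),4)
E
```

```text
[-0.0223 -0.1886]
t 38.45 tcp [ 0.4506 -0.2335  0.2037] tilt -1.000 jawyaw 99.9 w 0.0208 F [ 0.5  0.7 -1.2]
units (at present axes) [-0.61  0.05  2.07]
turn about tool z (tool z down => sign flipped) -0.1 j6 -1.2290920307196258
```

View pics/s11.png

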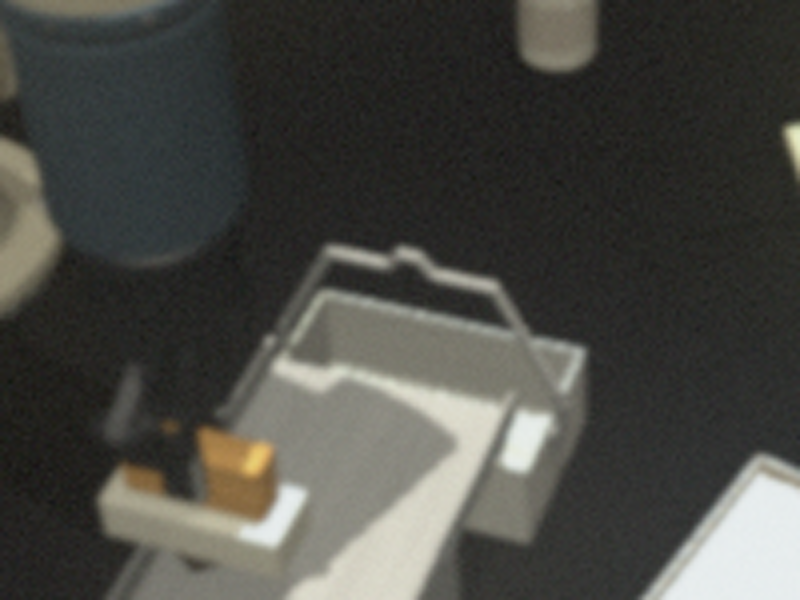

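The right column is cleared and the pan is unmoved; a dark chip just peeps out under the scraper at (195,562). Stroke 2 on the other side.

servo_tool(
  increments=[
    {"claw": 1,"x": -0.55,"y": 0.05,"z": 0,"turn": 0},
    {"claw": 1,"x": -0.06,"y": 0,"z": 0.4,"turn": 0},
    {"claw": 1,"x": 0,"y": 0,"z": 0.6,"turn": 0},
    {"claw": 1,"x": 0,"y": 0,"z": 0.6,"turn": 0},
    {"claw": 1,"x": 0,"y": 0,"z": 0.46,"turn": 0},
    {"claw": 1,"x": 0,"y": 0,"z": 0,"turn": 0},
    {"claw": 1,"x": 0,"y": 0,"z": 0,"turn": 0},
  ],
)

```text
clock: 39.38
tool_pos: [0.4558, -0.25, 0.1422]
tcp_rot: [2.021, 2.405, 0.0]
ft_force: [-0.4, -0.6, -1.6]
grip_width: 0.0207
```

```bash
python3 - <<'E'
from h import *
print(trayc(tool()[1])); go(tray(-.021,-.017,.141),100)
E
```

```text
[-0.02   -0.2057]
t 39.38 tcp [ 0.4558 -0.25    0.1422] tilt -1.000 jawyaw 99.9 w 0.0207 F [-0.4 -0.6 -1.6]
units (at present axes) [ 6.29 -0.04  0.04]
turn about tool z (tool z down => sign flipped) -0.1 j6 -1.1971350038128283
```

servo_tool(
  increments=[
    {"claw": 1,"x": 0.3,"y": -0.04,"z": 0.04,"turn": 0},
    {"claw": 1,"x": 0.5,"y": 0,"z": 0,"turn": 0},
    {"claw": 1,"x": 0.5,"y": 0,"z": 0,"turn": 0},
    {"claw": 1,"x": 0.5,"y": 0,"z": 0,"turn": 0},
    {"claw": 1,"x": 0.5,"y": 0,"z": 0,"turn": 0},
    {"claw": 1,"x": 0.5,"y": 0,"z": 0,"turn": 0},
    {"claw": 1,"x": 0.5,"y": 0,"z": 0,"turn": 0},
  ],
)

```text
clock: 40.25
tool_pos: [0.4372, -0.1518, 0.1407]
tcp_rot: [2.021, 2.405, 0.0]
ft_force: [0.6, 0.0, -1.6]
grip_width: 0.0212
```

```bash
python3 - <<'E'
from h import *
print(trayc(tool()[1])); go(tray(-.021,-.017,.141),100)
E
```

```text
[-0.0213 -0.1058]
t 40.25 tcp [ 0.4372 -0.1518  0.1407] tilt -1.000 jawyaw 99.9 w 0.0212 F [ 0.6  0.  -1.6]
units (at present axes) [ 2.96  0.01 -0.01]
turn about tool z (tool z down => sign flipped) -0.1 j6 -1.4034474237521701
```

servo_tool(
  increments=[
    {"claw": 1,"x": 0.5,"y": 0,"z": 0,"turn": 0},
    {"claw": 1,"x": 0.45,"y": 0,"z": 0,"turn": 0},
    {"claw": 1,"x": 0.4,"y": 0,"z": 0,"turn": 0},
    {"claw": 1,"x": 0.4,"y": 0,"z": 0,"turn": 0},
    {"claw": 1,"x": 0.4,"y": 0,"z": 0,"turn": 0},
    {"claw": 1,"x": 0.4,"y": 0,"z": 0,"turn": 0},
    {"claw": 1,"x": 0,"y": 0,"z": 0,"turn": 0},
  ],
)

```text
clock: 41.12
tool_pos: [0.4241, -0.0766, 0.1407]
tcp_rot: [-2.019, -2.406, -0.0]
ft_force: [0.1, -0.4, -2.2]
grip_width: 0.0209
```

```bash
python3 - <<'E'
from h import *
print(trayc(tool()[1])); go(tray(-.021,-.017,.141),100)
E
```

```text
[-0.0211 -0.0295]
t 41.12 tcp [ 0.4241 -0.0766  0.1407] tilt -1.000 jawyaw 100.0 w 0.0209 F [ 0.1 -0.4 -2.2]
units (at present axes) [ 0.42  0.   -0.01]
turn about tool z (tool z down => sign flipped) -0.0 j6 -1.583719814184648
```

servo_tool(
  increments=[
    {"claw": 1,"x": 0.3,"y": 0,"z": 0,"turn": 0},
    {"claw": 1,"x": 0.2,"y": 0,"z": 0,"turn": 0},
    {"claw": 1,"x": 0,"y": 0,"z": 0,"turn": 0},
    {"claw": 1,"x": -0.1,"y": 0,"z": -0.7,"turn": 0},
    {"claw": 1,"x": -0.3,"y": 0,"z": -0.9,"turn": 0},
    {"claw": 1,"x": -0.3,"y": 0.5,"z": -0.9,"turn": 0},
    {"claw": 1,"x": 0,"y": 0.8,"z": -0.9,"turn": 0},
    {"claw": 1,"x": 0,"y": 0.8,"z": -0.5,"turn": 0},
    {"claw": 1,"x": 0,"y": 0.8,"z": 0,"turn": 0},
    {"claw": 1,"x": 0,"y": 0.8,"z": 0,"turn": 0},
  ],
)

```text
clock: 42.38
tool_pos: [0.5354, -0.0642, 0.2577]
tcp_rot: [-2.021, -2.405, -0.0]
ft_force: [-0.4, -0.7, -0.4]
grip_width: 0.021
```

servo_tool(
  increments=[
    {"claw": 1,"x": 0,"y": 0.9,"z": 0,"turn": 0},
    {"claw": 1,"x": 0,"y": 0.9,"z": 0,"turn": 0},
    {"claw": 1,"x": 0,"y": 0.9,"z": 0,"turn": 0},
    {"claw": 1,"x": 0.3,"y": 0.6,"z": 0,"turn": 0},
    {"claw": 1,"x": 0.3,"y": 0,"z": 0,"turn": -8},
    {"claw": 1,"x": 0,"y": 0,"z": 0,"turn": -8},
    {"claw": 1,"x": 0,"y": 0,"z": 0,"turn": -8},
    {"claw": 1,"x": 0,"y": 0,"z": 0,"turn": -8},
    {"claw": 1,"x": 0,"y": 0,"z": 0,"turn": -8},
    {"claw": 1,"x": 0,"y": 0,"z": 0,"turn": -8},
  ],
)

```text
clock: 43.62
tool_pos: [0.629, -0.0296, 0.2573]
tcp_rot: [-0.861, -3.021, 0.001]
ft_force: [-0.3, 0.0, -1.3]
grip_width: 0.021
```

```bash
python3 - <<'E'
from h import *
go([.668,-.009,.26],-4)
a=snap("top","t3",(230,200,450,340),1); b=snap("scene","s12",(180,160,380,360),1)
# composite for one view: top crop & scene crop
A=cv2.resize(a[205:335,240:450],None,fx=1.9,fy=1.9,interpolation=cv2.INTER_CUBIC); B=cv2.resize(b[200:350,180:345],None,fx=2.4,fy=2.4,interpolation=cv2.INTER_CUBIC)
H=max(A.shape[0],B.shape[0]); f=lambda i:cv2.copyMakeBorder(i,0,H-i.shape[0],0,0,cv2.BORDER_CONSTANT)
c=np.hstack([f(A),f(B)]);print(c.shape); cv2.imwrite("pics/c1.png",c)
E
```

```text
t 43.62 tcp [ 0.629  -0.0296  0.2573] tilt -1.000 jawyaw 148.2 w 0.0210 F [-0.3  0.  -1.3]
units (at present axes) [-0.74  1.27 -0.09]
turn about tool z (tool z down => sign flipped) -27.8 j6 -0.7560827413071098
(360, 795, 3)
```

View pics/c1.png

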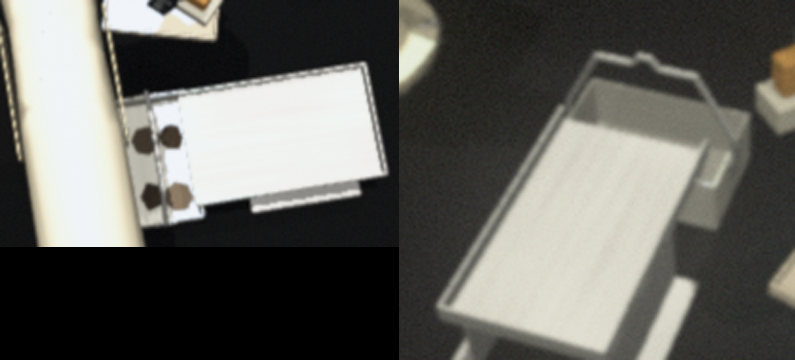

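The tray is empty and all four chips are in the pan: dark spots in the top view at (143,140), (171,137), (152,195) and (178,196). Now the scraper goes back to the dish.

servo_tool(
  increments=[
    {"claw": 1,"x": -0.37,"y": 0.63,"z": 0,"turn": 0},
    {"claw": 1,"x": -0.37,"y": 0.63,"z": 0,"turn": 0},
    {"claw": 1,"x": 0,"y": 0,"z": 0,"turn": -9.3},
    {"claw": 1,"x": 0,"y": 0,"z": 0,"turn": -9.3},
    {"claw": 1,"x": 0,"y": 0,"z": 0,"turn": -9.2},
    {"claw": 1,"x": 0,"y": 0,"z": 0.9,"turn": 0},
    {"claw": 1,"x": 0,"y": 0,"z": 1,"turn": 0},
    {"claw": 1,"x": 0,"y": 0,"z": 1,"turn": 0},
    {"claw": 1,"x": 0,"y": 0,"z": 1,"turn": 0},
    {"claw": 1,"x": 0,"y": 0,"z": 1,"turn": 0},
  ],
)

```text
clock: 44.98
tool_pos: [0.6678, -0.0093, 0.1095]
tcp_rot: [-0.123, -3.139, 0.0]
ft_force: [0.2, -0.9, -2.0]
grip_width: 0.0212
```

```bash
python3 - <<'E'
from h import *
go([.667,-.008,.0437],-4)
E
```

```text
t 44.98 tcp [ 0.6678 -0.0093  0.1095] tilt -1.000 jawyaw 175.5 w 0.0212 F [ 0.2 -0.9 -2. ]
units (at present axes) [0.03 0.04 2.19]
turn about tool z (tool z down => sign flipped) -0.5 j6 -0.2974993786275554
```

servo_tool(
  increments=[
    {"claw": 1,"x": 0,"y": 0.04,"z": 0.7,"turn": -0.5},
    {"claw": 1,"x": 0,"y": 0,"z": 0.7,"turn": 0},
    {"claw": 1,"x": 0,"y": 0,"z": 0.4,"turn": 0},
    {"claw": 1,"x": 0,"y": 0,"z": 0.2,"turn": 0},
    {"claw": 1,"x": 0,"y": 0,"z": 0.1,"turn": 0},
    {"claw": 1,"x": 0,"y": 0,"z": 0,"turn": 0},
  ],
)

```text
clock: 45.72
tool_pos: [0.6683, -0.008, 0.0482]
tcp_rot: [0.104, 3.139, 0.0]
ft_force: [-0.3, -0.0, -1.5]
grip_width: 0.0208
```

servo_tool(
  increments=[
    {"claw": 1,"x": 0,"y": 0,"z": 0.06,"turn": 0},
    {"claw": 1,"x": 0,"y": 0,"z": 0.05,"turn": 0},
    {"claw": 1,"x": 0,"y": 0,"z": 0,"turn": 0},
  ],
)

```text
clock: 46.1
tool_pos: [0.6679, -0.008, 0.0443]
tcp_rot: [-0.104, -3.14, -0.0]
ft_force: [-0.3, -0.4, -1.9]
grip_width: 0.0208
```

servo_tool(
  increments=[
    {"claw": 1,"x": 0,"y": 0,"z": 0.04,"turn": 0},
    {"claw": 1,"x": 0,"y": 0,"z": 0.02,"turn": 0},
    {"claw": 1,"x": 0,"y": 0,"z": 0,"turn": 0},
  ],
)

```text
clock: 46.48
tool_pos: [0.6682, -0.008, 0.0435]
tcp_rot: [0.103, 3.139, -0.0]
ft_force: [-2.3, 0.8, 5.1]
grip_width: 0.0209
```

servo_tool(
  increments=[
    {"claw": 0.7,"x": 0,"y": 0,"z": 0,"turn": 0},
    {"claw": 0.5,"x": 0,"y": 0,"z": 0,"turn": 0},
    {"claw": 0.3,"x": 0,"y": 0,"z": 0,"turn": 0},
    {"claw": 0.3,"x": 0,"y": 0,"z": -0.3,"turn": 0},
    {"claw": 0.3,"x": 0,"y": 0,"z": -0.8,"turn": 0},
    {"claw": 0,"x": 0,"y": 0,"z": -1,"turn": 0},
    {"claw": 0,"x": 0,"y": 0,"z": -1,"turn": 0},
    {"claw": 0,"x": 0,"y": 0,"z": -1,"turn": 0},
    {"claw": 0,"x": 0,"y": 0,"z": -1,"turn": 0},
    {"claw": 0,"x": 0,"y": 0,"z": -1,"turn": 0},
  ],
)

```text
clock: 47.72
tool_pos: [0.6679, -0.0081, 0.2274]
tcp_rot: [0.103, 3.139, 0.0]
ft_force: [0.1, 0.1, -0.4]
grip_width: 0.0855
```

servo_tool(
  increments=[
    {"claw": 0,"x": 0,"y": 0,"z": -0.8,"turn": -10},
    {"claw": 0,"x": 0,"y": 0,"z": 0,"turn": -10},
    {"claw": 0,"x": 0,"y": 0,"z": 0,"turn": -10},
    {"claw": 0,"x": 0,"y": 0,"z": 0,"turn": -10},
    {"claw": 0,"x": 0,"y": 0,"z": 0,"turn": -10},
    {"claw": 0,"x": 0,"y": 0,"z": 0,"turn": -10},
    {"claw": 0,"x": 0,"y": 0,"z": 0,"turn": -10},
    {"claw": 0,"x": 0,"y": 0,"z": 0,"turn": -10},
    {"claw": 0,"x": 0,"y": 0,"z": 0,"turn": -10},
    {"claw": 0,"x": 0,"y": 0,"z": 0,"turn": -10},
  ],
)

```text
clock: 48.98
tool_pos: [0.668, -0.008, 0.2504]
tcp_rot: [-2.344, 2.09, -0.001]
ft_force: [-0.2, -0.0, -0.4]
grip_width: 0.0858
```

```bash
python3 - <<'E'
from h import *
b=snap("scene","s13"); a0=cv2.imread("pics/s12_full.png"); 
print(orange("scene",b),"diff pan region",np.abs(b.astype(int)-a0)[210:300,250:345].mean(),np.abs(b.astype(int)-a0)[430:470,250:345].mean())
# template-match of pan handle/rim patch vs earlier
T_=a0[215:300,250:335]; R_=cv2.matchTemplate(b[190:330,220:370],T_,cv2.TM_CCOEFF_NORMED); print(cv2.minMaxLoc(R_), "expect loc (30,25)")
go([.401,-.0075,.2],-80)
E
```

```text
(348, np.float64(369.4), np.float64(291.9)) diff pan region 7.516179337231969 3.576842105263158
(-0.07726287841796875, 0.9862521886825562, (65, 55), (30, 25)) expect loc (30,25)
t 49.02 tcp [ 0.668  -0.008   0.2504] tilt -1.000 jawyaw -83.1 w 0.0855 F [-0.1  0.   0.5]
units (at present axes) [-1.09  8.83  1.67]
turn about tool z (tool z down => sign flipped) -3.1 j6 1.470769119053098
```

servo_tool(
  increments=[
    {"claw": 0,"x": -0.1,"y": 0.8,"z": 0,"turn": 0},
    {"claw": 0,"x": -0.11,"y": 0.95,"z": 0,"turn": 0},
    {"claw": 0,"x": -0.13,"y": 0.95,"z": 0,"turn": 0},
    {"claw": 0,"x": -0.13,"y": 0.95,"z": 0,"turn": 0},
    {"claw": 0,"x": -0.13,"y": 0.95,"z": 0,"turn": 0},
    {"claw": 0,"x": -0.13,"y": 0.95,"z": 0,"turn": 0},
    {"claw": 0,"x": -0.13,"y": 0.95,"z": 0,"turn": 0},
    {"claw": 0,"x": -0.1,"y": 0.95,"z": 0,"turn": 0},
    {"claw": 0,"x": -0.1,"y": 0.95,"z": 0,"turn": 0},
    {"claw": 0,"x": 0,"y": 0.4,"z": 0,"turn": -3.1},
  ],
)

```text
clock: 50.28
tool_pos: [0.4009, -0.0051, 0.2506]
tcp_rot: [-2.392, 2.034, -0.002]
ft_force: [0.2, -0.0, 0.7]
grip_width: 0.0854
```

servo_tool(
  increments=[
    {"claw": 0,"x": 0,"y": 0,"z": 0,"turn": 0},
  ],
)

```text
clock: 50.4
tool_pos: [0.4018, -0.0051, 0.2506]
tcp_rot: [-2.391, 2.035, -0.002]
ft_force: [0.1, 0.9, -0.5]
grip_width: 0.0854
```

```bash
python3 - <<'E'
from h import *
go([.402,-.007,.1405],-80)
E
```

```text
t 50.40 tcp [ 0.4018 -0.0051  0.2506] tilt -1.000 jawyaw -80.8 w 0.0854 F [ 0.1  0.9 -0.5]
units (at present axes) [0.07 0.01 3.67]
turn about tool z (tool z down => sign flipped) -0.8 j6 1.3495385071558457
```

servo_tool(
  increments=[
    {"claw": 0.3,"x": 0.07,"y": 0,"z": 0.7,"turn": -0.8},
    {"claw": 0.3,"x": 0,"y": 0,"z": 0.8,"turn": 0},
    {"claw": 0.3,"x": 0,"y": 0,"z": 0.8,"turn": 0},
    {"claw": 0.3,"x": 0,"y": 0,"z": 0.8,"turn": 0},
    {"claw": 0.3,"x": 0,"y": 0,"z": 0.57,"turn": 0},
    {"claw": 0.3,"x": 0,"y": 0,"z": 0,"turn": 0},
    {"claw": 0.7,"x": 0,"y": 0,"z": 0,"turn": 0},
    {"claw": 0.9,"x": 0,"y": 0,"z": 0,"turn": 0},
    {"claw": 1,"x": 0,"y": 0,"z": 0,"turn": 0},
    {"claw": 1,"x": 0,"y": 0,"z": 0,"turn": 0},
  ],
)

```text
clock: 51.65
tool_pos: [0.4028, -0.0071, 0.1401]
tcp_rot: [-2.408, 2.016, -0.002]
ft_force: [-0.8, -0.3, 2.9]
grip_width: 0.0048
```

servo_tool(
  increments=[
    {"claw": 1,"x": 0,"y": 0,"z": 0,"turn": 0},
    {"claw": 1,"x": 0,"y": 0,"z": 0,"turn": 0},
    {"claw": 1,"x": 0,"y": 0,"z": 0,"turn": 0},
    {"claw": 1,"x": 0,"y": 0,"z": 0,"turn": 0},
  ],
)

```text
clock: 52.15
tool_pos: [0.4029, -0.0071, 0.1401]
tcp_rot: [-2.408, 2.016, -0.002]
ft_force: [-1.7, -0.0, 5.5]
grip_width: 0.0045
```

```bash
python3 - <<'E'
from h import *
go([.3944,.0293,.16],-80)
E
```

```text
t 52.15 tcp [ 0.4029 -0.0071  0.1401] tilt -1.000 jawyaw -79.9 w 0.0045 F [-1.7 -0.   5.5]
units (at present axes) [-1.25  0.06 -0.66]
turn about tool z (tool z down => sign flipped) 0.1 j6 1.371364884497554
```

servo_tool(
  increments=[
    {"claw": 1,"x": 0,"y": 0,"z": -0.1,"turn": 0},
    {"claw": 1,"x": 0,"y": 0,"z": -0.15,"turn": 0},
    {"claw": 1,"x": -0.2,"y": 0,"z": 0,"turn": 0},
    {"claw": 1,"x": -0.4,"y": 0,"z": 0,"turn": 0},
    {"claw": 1,"x": -0.4,"y": 0,"z": 0,"turn": 0},
    {"claw": 1,"x": -0.3,"y": 0,"z": 0,"turn": 0},
    {"claw": 1,"x": -0.2,"y": 0,"z": 0,"turn": 0},
    {"claw": 1,"x": 0,"y": 0,"z": 0,"turn": 0},
  ],
)

```text
clock: 53.15
tool_pos: [0.3944, 0.0377, 0.147]
tcp_rot: [-2.41, 2.016, 0.0]
ft_force: [0.1, 0.1, -4.3]
grip_width: 0.0046
```

```bash
python3 - <<'E'
from h import *
go([.397,.243,.24],-80); print(tool()[3]["ft_torque"].round(3))
E
```

```text
t 53.15 tcp [0.3944 0.0377 0.147 ] tilt -1.000 jawyaw -79.8 w 0.0046 F [ 0.1  0.1 -4.3]
units (at present axes) [-6.72 -1.29 -3.1 ]
turn about tool z (tool z down => sign flipped) 0.2 j6 1.253049578528411
[-0.022  0.058  0.022]
```

servo_tool(
  increments=[
    {"claw": 1,"x": 0,"y": 0,"z": -0.4,"turn": 0},
    {"claw": 1,"x": 0,"y": 0,"z": -0.7,"turn": 0},
    {"claw": 1,"x": -0.3,"y": -0.05,"z": -0.7,"turn": 0},
    {"claw": 1,"x": -0.7,"y": -0.14,"z": -0.7,"turn": 0},
    {"claw": 1,"x": -0.9,"y": -0.18,"z": -0.6,"turn": 0},
    {"claw": 1,"x": -0.9,"y": -0.18,"z": 0,"turn": 0},
    {"claw": 1,"x": -0.9,"y": -0.18,"z": 0,"turn": 0},
    {"claw": 1,"x": -0.9,"y": -0.18,"z": 0,"turn": 0},
    {"claw": 1,"x": -0.9,"y": -0.18,"z": 0,"turn": 0},
    {"claw": 1,"x": -0.7,"y": -0.12,"z": 0,"turn": 0},
  ],
)

```text
clock: 54.4
tool_pos: [0.3978, 0.2276, 0.2406]
tcp_rot: [-2.408, 2.016, -0.0]
ft_force: [0.6, -0.1, -5.1]
grip_width: 0.0043
```

servo_tool(
  increments=[
    {"claw": 1,"x": -0.4,"y": -0.06,"z": 0,"turn": 0},
    {"claw": 1,"x": 0,"y": 0,"z": 0,"turn": 4},
    {"claw": 1,"x": 0,"y": 0,"z": 0,"turn": 7},
    {"claw": 1,"x": 0,"y": 0,"z": 0,"turn": 8},
    {"claw": 1,"x": 0,"y": 0,"z": 0,"turn": 8},
    {"claw": 1,"x": 0,"y": 0,"z": 0,"turn": 8},
    {"claw": 1,"x": 0,"y": 0,"z": 0,"turn": 8},
    {"claw": 1,"x": 0,"y": 0,"z": 0,"turn": 8},
    {"claw": 1,"x": 0,"y": 0,"z": 0,"turn": 7},
    {"claw": 1,"x": 0,"y": 0,"z": 0,"turn": 4.2},
  ],
)

```text
clock: 55.65
tool_pos: [0.3973, 0.2385, 0.2403]
tcp_rot: [-1.016, 2.973, -0.0]
ft_force: [0.6, -0.1, -4.4]
grip_width: 0.0047
```

```bash
python3 - <<'E'
from h import *
go([.397,.243,.235],-142.1); print(tool()[3]["ft_torque"].round(3))
b=snap("scene","s14")
E
```

```text
t 55.65 tcp [0.3973 0.2385 0.2403] tilt -1.000 jawyaw -142.3 w 0.0047 F [ 0.6 -0.1 -4.4]
units (at present axes) [-0.08  0.13  0.18]
turn about tool z (tool z down => sign flipped) -0.2 j6 -0.22202728436842747
[0.026 0.084 0.037]
```

servo_tool(
  increments=[
    {"claw": 1,"x": -0.08,"y": 0.13,"z": 0.17,"turn": -0.2},
    {"claw": 1,"x": -0.3,"y": 0,"z": 0,"turn": 0},
    {"claw": 1,"x": -0.5,"y": 0,"z": 0,"turn": 0},
    {"claw": 1,"x": -0.6,"y": 0,"z": 0,"turn": 0},
    {"claw": 1,"x": -0.6,"y": 0,"z": 0,"turn": 0},
    {"claw": 1,"x": -0.6,"y": 0,"z": 0,"turn": 0},
    {"claw": 1,"x": -0.6,"y": 0,"z": 0,"turn": 0},
    {"claw": 1,"x": -0.6,"y": 0,"z": 0,"turn": 0},
    {"claw": 1,"x": -0.5,"y": 0,"z": 0,"turn": 0},
    {"claw": 1,"x": -0.35,"y": 0,"z": 0,"turn": 0},
  ],
)

```text
clock: 56.95
tool_pos: [0.5076, 0.3303, 0.2341]
tcp_rot: [1.026, -2.969, 0.001]
ft_force: [0.7, -0.0, -4.0]
grip_width: 0.0045
```

servo_tool(
  increments=[
    {"claw": 1,"x": 0,"y": 0,"z": 0,"turn": 0},
    {"claw": 1,"x": 0,"y": 0,"z": 0,"turn": 0},
  ],
)

```text
clock: 57.2
tool_pos: [0.5063, 0.3294, 0.2348]
tcp_rot: [1.026, -2.969, 0.0]
ft_force: [0.2, 0.0, -4.1]
grip_width: 0.0049
```

```bash
python3 - <<'E'
from h import *
go([.5087,.3292,.235],-142.1); print(tool()[3]["ft_torque"].round(3))
b=snap("scene","s15"); a=cv2.imread("pics/s4_full.png")
# rim/handle near end & far-left rim & fingers patches in s4 (full px)
for nm,(x0,y0,x1,y1) in dict(nearrim=(352,176,408,198),handleleg=(372,150,392,186),kink=(365,128,385,152),farleft=(342,148,362,175)).items():
    Tm=a[y0:y1,x0:x1]; r=10; S=b[y0-r:y1+r,x0-r:x1+r]; _,v,_,l=cv2.minMaxLoc(cv2.matchTemplate(S,Tm,cv2.TM_CCOEFF_NORMED)); print(nm,round(v,3),l[0]-r,l[1]-r)
E
```

```text
t 57.20 tcp [0.5063 0.3294 0.2348] tilt -1.000 jawyaw -141.9 w 0.0049 F [ 0.2  0.  -4.1]
units (at present axes) [-0.06 -0.05 -0.01]
turn about tool z (tool z down => sign flipped) 0.2 j6 -0.16974442290362107
[ 0.055  0.073 -0.033]
nearrim 0.646 0 1
handleleg 0.653 2 0
kink 0.976 -1 0
farleft 0.738 -1 -1
```

servo_tool(
  increments=[
    {"claw": 1,"x": -0.06,"y": -0.05,"z": 0,"turn": 0},
    {"claw": 1,"x": 0,"y": 0,"z": 0.3,"turn": 0},
    {"claw": 1,"x": 0,"y": 0,"z": 0.35,"turn": 0},
    {"claw": 1,"x": 0,"y": 0,"z": 0.35,"turn": 0},
    {"claw": 1,"x": 0,"y": 0,"z": 0.3,"turn": 0},
    {"claw": 1,"x": 0,"y": 0,"z": 0.2,"turn": 0},
    {"claw": 1,"x": 0,"y": 0,"z": 0.1,"turn": 0},
    {"claw": 1,"x": 0,"y": 0,"z": 0,"turn": 0},
  ],
)

```text
clock: 58.25
tool_pos: [0.5088, 0.3294, 0.1869]
tcp_rot: [-1.026, 2.969, -0.0]
ft_force: [0.6, 0.2, -4.3]
grip_width: 0.0049
```

```bash
python3 - <<'E'
from h import *
go([.5087,.3292,.184],-142.1); print(tool()[3]["ft_torque"].round(3))
E
```

```text
t 58.25 tcp [0.5088 0.3294 0.1869] tilt -1.000 jawyaw -141.9 w 0.0049 F [ 0.6  0.2 -4.3]
units (at present axes) [ 0.01 -0.    0.1 ]
turn about tool z (tool z down => sign flipped) 0.2 j6 -0.16677329990046283
[ 0.142  0.078 -0.027]
```

servo_tool(
  increments=[
    {"claw": 1,"x": 0,"y": 0,"z": 0.05,"turn": 0},
    {"claw": 1,"x": 0,"y": 0,"z": 0.03,"turn": 0},
    {"claw": 1,"x": 0,"y": 0,"z": 0,"turn": 0},
    {"claw": 1,"x": 0,"y": 0,"z": 0,"turn": 0},
  ],
)

```text
clock: 58.75
tool_pos: [0.5091, 0.3294, 0.185]
tcp_rot: [-1.026, 2.968, -0.0]
ft_force: [0.7, -0.7, -1.7]
grip_width: 0.0044
```

```bash
python3 - <<'E'
from h import *
go([.5087,.3292,.184],-142.1); print(tool()[3]["ft_torque"].round(3))
E
```

```text
t 58.75 tcp [0.5091 0.3294 0.185 ] tilt -1.000 jawyaw -141.9 w 0.0044 F [ 0.7 -0.7 -1.7]
units (at present axes) [0.02 0.   0.03]
turn about tool z (tool z down => sign flipped) 0.2 j6 -0.16678100987355632
[-0.234 -0.334  0.056]
```

servo_tool(
  increments=[
    {"claw": 1,"x": 0,"y": 0,"z": 0.04,"turn": 0},
    {"claw": 1,"x": 0,"y": 0,"z": 0,"turn": 0},
    {"claw": 1,"x": 0,"y": 0,"z": 0,"turn": 0},
  ],
)

```text
clock: 59.12
tool_pos: [0.5093, 0.3294, 0.1841]
tcp_rot: [-1.026, 2.968, -0.0]
ft_force: [1.8, -2.7, 2.0]
grip_width: 0.0043
```

```bash
python3 - <<'E'
from h import *
go([.5087,.3292,.184],-142.1); print(tool()[3]["ft_torque"].round(3))
b=snap("scene","s16"); a=cv2.imread("pics/s5_full.png")
for nm,(x0,y0,x1,y1) in dict(kink=(357,140,392,165),leg=(372,160,388,190),hooktip=(355,135,380,160)).items():
    Tm=a[y0:y1,x0:x1]; r=10; S=b[y0-r:y1+r,x0-r:x1+r]; _,v,_,l=cv2.minMaxLoc(cv2.matchTemplate(S,Tm,cv2.TM_CCOEFF_NORMED)); print(nm,round(v,3),l[0]-r,l[1]-r)
E
```

```text
t 59.12 tcp [0.5093 0.3294 0.1841] tilt -1.000 jawyaw -141.9 w 0.0043 F [ 1.8 -2.7  2. ]
units (at present axes) [0.02 0.01 0.  ]
turn about tool z (tool z down => sign flipped) 0.2 j6 -0.16677042780471735
[-0.673 -0.495 -0.041]
kink 0.986 0 0
leg 0.736 1 -1
hooktip 0.985 0 0
```

servo_tool(
  increments=[
    {"claw": 1,"x": 0,"y": -0.05,"z": -0.03,"turn": 0},
    {"claw": 1,"x": 0,"y": -0.03,"z": 0,"turn": 0},
    {"claw": 1,"x": 0,"y": 0,"z": 0,"turn": 0},
  ],
)

```text
clock: 59.55
tool_pos: [0.5098, 0.3283, 0.1839]
tcp_rot: [1.027, -2.969, -0.002]
ft_force: [-1.7, 3.7, 0.9]
grip_width: 0.0045
```

servo_tool(
  increments=[
    {"claw": 1,"x": 0,"y": 0,"z": 0,"turn": 0},
    {"claw": 0.9,"x": 0,"y": 0,"z": 0,"turn": 0},
    {"claw": 0.8,"x": 0,"y": 0,"z": 0,"turn": 0},
    {"claw": 0.7,"x": 0,"y": 0,"z": 0,"turn": 0},
    {"claw": 0.6,"x": 0,"y": 0,"z": 0,"turn": 0},
    {"claw": 0.6,"x": 0,"y": 0,"z": 0,"turn": 0},
    {"claw": 0.6,"x": 0,"y": 0,"z": -0.3,"turn": 0},
    {"claw": 0.6,"x": 0,"y": 0,"z": -0.6,"turn": 0},
    {"claw": 0.6,"x": 0,"y": 0,"z": -0.8,"turn": 0},
    {"claw": 0.6,"x": 0,"y": 0,"z": -1,"turn": 0},
  ],
)

```text
clock: 60.8
tool_pos: [0.5101, 0.3274, 0.2663]
tcp_rot: [1.026, -2.969, 0.0]
ft_force: [0.0, -0.1, 0.7]
grip_width: 0.0341
```

servo_tool(
  increments=[
    {"claw": 0.6,"x": 0,"y": 0,"z": -0.8,"turn": 0},
    {"claw": 0.6,"x": 0,"y": 0,"z": 0,"turn": 0},
    {"claw": 0.6,"x": 0,"y": 0,"z": 0,"turn": 0},
    {"claw": 0.6,"x": 0,"y": 0,"z": 0,"turn": 0},
    {"claw": 0.6,"x": 0,"y": 0,"z": 0,"turn": 0},
    {"claw": 0.6,"x": 0,"y": 0,"z": 0,"turn": 0},
    {"claw": 0.6,"x": 0,"y": 0,"z": 0,"turn": 0},
    {"claw": 0.6,"x": 0,"y": 0,"z": 0,"turn": 0},
    {"claw": 0.6,"x": 0,"y": 0,"z": 0,"turn": 0},
    {"claw": 0.6,"x": 0,"y": 0,"z": 0,"turn": 0},
  ],
)

```text
clock: 62.05
tool_pos: [0.5102, 0.3276, 0.2892]
tcp_rot: [-1.026, 2.969, 0.0]
ft_force: [0.1, -0.4, 0.2]
grip_width: 0.0345
```

servo_tool(
  increments=[
    {"claw": 0.6,"x": 0,"y": 0,"z": 0,"turn": 0},
    {"claw": 0.6,"x": 0,"y": 0,"z": 0,"turn": 0},
    {"claw": 0.6,"x": 0,"y": 0,"z": 0,"turn": 0},
    {"claw": 0.6,"x": 0,"y": 0,"z": 0,"turn": 0},
    {"claw": 0.6,"x": 0,"y": 0,"z": 0,"turn": 0},
    {"claw": 0.6,"x": 0,"y": 0,"z": 0,"turn": 0},
    {"claw": 0.6,"x": 0,"y": 0,"z": 0,"turn": 0},
    {"claw": 0.6,"x": 0,"y": 0,"z": 0,"turn": 0},
    {"claw": 0.6,"x": 0,"y": 0,"z": 0,"turn": 0},
    {"claw": 0.6,"x": 0,"y": 0,"z": 0,"turn": 0},
  ],
)

```text
clock: 63.3
tool_pos: [0.5103, 0.3276, 0.2892]
tcp_rot: [-1.026, 2.969, -0.0]
ft_force: [0.5, -0.7, -0.5]
grip_width: 0.0342
```

```bash
python3 - <<'E'
from h import *
a=snap("scene","s17")
for i in range(4): imaging.get_image("scene")
b=snap("scene","s18",(250,90,440,360),2.2); d=np.abs(a.astype(int)-b)
print("motion",d[130:210,340:420].mean(),"bg",d[400:460,340:420].mean(),orange("scene",b))
go([.5,.33,.3])
E
```

```text
motion 2.324479166666667 bg 3.4720138888888887 (319, np.float64(369.8), np.float64(291.9))
t 63.60 tcp [0.5102 0.3276 0.2892] tilt -1.000 jawyaw -141.9 w 0.0341 F [ 0.1 -1.   0.4]
units (at present axes) [ 0.22  0.27 -0.36]
```

View pics/s18.png

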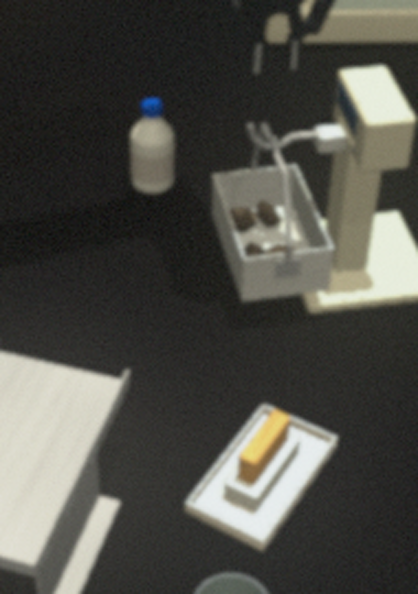

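The loaded pan hangs in the hook at about (262,140) with the chips inside. The scraper stands in its dish at (262,455) and the gripper is clear. Handing in.

```bash
python3 -c "
from rig import r
print(r.job_done())"
```

```text
the job is handed in; nothing more can be done
None
```

The weighing is done and handed in at about 64 s of the 210 s allowed; no verdict was reported.

- **Tare:** I hung the empty pan in the hook's seat and let go. It hung still for about 4 s, with the difference between frames at noise level.
- **Chips:** I stood the pan under the lip and pushed all four chips into it with two scraper strokes. Afterwards the tray was empty and all four showed in the pan. The gripper touched no chip.
- **Scraper:** It is back in its dish, standing on its block.
- **Loaded pan:** It hangs in the hook again, released. While the gripper still held it there, its kink matched the tare position to within a pixel.

**Last checks:** About 3 s after release the loaded pan was not moving, the scraper was upright in its dish, and the gripper was clear. The final picture showed the chips in the pan, but it is small and I could make out only about three of them. The bottle looked undisturbed; I did not compare the jar or the beaker against the start.

**Disagreed:**
- On the second hang there was a brief sideways force of up to about 4 N as the kink settled in the hook. A small sideways shift reversed it rather than removing it, and I released the pan with it still there.
- The two cameras disagreed by about 8 mm on the scraper's position. I went mainly by the top view, and the grasp worked.

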